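# Brace, power and scan the warming plates at the end-of-line test station

## Robot

A 6-joint arm with a two-finger parallel gripper is mounted at the origin on the work surface. World frame = base frame: x ahead of the robot, y to its left, z up, the work surface at z = 0. Lengths are in m, angles in degrees, forces in N, time in s.
With the tool pointing down it reaches from about 0.325 to 0.775 m from the base axis. Payload 5.5 kg.
Tool frame: the origin (TCP) lies between the finger pads; the fingertips stand robot.nose_length ahead of it and the grasp point (between the pads) lies 6 mm ahead of it (robot.nose_length is the distance from the TCP to the fingertips, in m); z points along the fingers, y is the direction in which the jaws open and shut (so a half turn about z gives the same grasp; the last joint's range is limited). The gripper opens to 88 mm and grips with 3 to 60 N. Pads are 20 mm wide; open, the fingers measure 115 mm over their backs; the gripper's body (75 mm by 178 mm) begins 61 mm behind the grasp point.
Start: joints at [-69.884, 5.22, 70.514, -0, 104.267, -3.249], TCP at [0.238, -0.551, 0.248] pointing down, gripper open.
Joint ranges: [-164.24, 164.24], [-49.07, 125.15], [9.68, 141.18], [-86.29, 266.29], [3.28, 154.24], [-151.56, 151.56]. Speed limits (degrees/s): [147.25, 147.25, 172.46, 180, 180, 180].

## Interface

Orientations are given as a 3x3 rotation matrix whose columns are the frame's x, y, z axes.
In Python, from rig import robot, get_image, calibration gives the robot as it stands.
- The arm moves only by the tool play_rows, never from a script. Its argument "increments" is text: rows parted by semicolons, each of 7 numbers parted by spaces: the turn, a rotation vector about the tool's x, y, z in degrees, then the shift along the tool's x, y, z in mm, then the opening in per cent of the stroke, from 0 (shut) to 100 (fully open). In form: rx ry rz tx ty tz fingers; .... A call has 1 to 12 rows; each row is the pose to reach, as a shift and turn from the pose measured when the call began, along the tool's axes at that moment; what a row does not reach only later rows make up. A row lasts 1/8 s, in which the tool goes at most 62.5 mm and 10.7 degrees, less where a joint would pass 70% of its speed; a pose out of reach is approached as far as the arm can. A call with a gripper value outside its range is refused whole. The fingers move at their own pace and stop on an object; "grip_force" is the grip in N (left out, the last holds). Time passes only in rows, so rows that repeat a pose let the fingers close. It gives the time, the measured TCP pose, the force and the opening at its end, in the units of the state.
- robot.read_state(): the state, without advancing time (a new reading comes with each control period).
- get_image(name): name is "scene" or "top" or "wrist"; returns the picture (384x512x3 uint8, red, green, blue); there is no depth.
- calibration(name): a dict with "K" (3x3 intrinsics, pixels), "rvec" (rotation vector, rad) and "tvec" (3), from world to camera coordinates, as OpenCV has them. Camera axes: x right, y down, z forward; pixel columns grow to the right and rows downward; lengths in m; the calibration is good to about 2 mm. A picture is of the moment at which its call begins: read the wrist's pose just before it. calibration takes no time and is no camera call; for the wrist camera it gives the pose at the moment of the call.
- robot.finish_job(): hands the job in, once; it reports no verdict.
The state is a dict: "time_s": time; "joint_pos": joint angles; "qd": joint speeds; "joint_torque": joint torques, N m; "ee_pos": TCP position; "eef_rot": TCP orientation; "ft_force": force on the tool from outside, world axes, zero at the start; "wrist_torque": the same for the moment, N m; "gripper_width": finger opening in m.
Only numpy, scipy, OpenCV 4.12 (cv2) and the standard library are available. Lean on these libraries where they do the work, as an engineer would, in place of code of your own. Each camera call takes 0.05 s, during which the arm holds its last target.

## Task

On every warming plate on the bench, swing the folding brace up and over until it snaps home at its end stop; only then turn the isolator's handle a quarter turn clockwise to its on position to power the test. With the power on, take the hand scanner and read the plates' labels one after another from the robot's left to its right, each time holding the scanner level and still about 8 cm straight above the label for two seconds. Only after the last reading turn the isolator off again, stand the scanner back upright on its felt mat, wholly within it, leave every brace out and do not disturb the other things on the bench.

Things in the scene. Friction and masses are not known exactly. Their poses are not given: they have to be found in the camera images.
- isolator: isolator: grey box 110 x 110 x 60 mm fixed on the bench, black quarter-turn handle on its top; stands at one end of the row of plates, the scanner's mat at the other. Origin: centre of its underside, z up
- switch_grip (a point): point on the isolator's vertical turning axis at gripping height (88 mm above the bench), the middle of the handle bar: 85 mm long, 16 mm thick, its sides from 73 to 103 mm above the bench. In the off position the bar lies along the isolator's x axis, its white-marked end to the isolator's -x
- switch (a joint): handle angle: 0 = off, 1.571 = on; grows as the handle turns clockwise seen from above; it snaps into a detent at each end
- mat: scanner's mat: thin grey felt mat 250 (x) x 130 (y) x 2 mm, fixed on the bench. Origin: centre of its underside, x along its length
- scanner: hand scanner, 0.25 kg, standing window down: grey head 64 (x) x 56 (y) x 56 mm high, black handle 28 wide, 26 high from the head to its -x, then a grey heel block (x -132 to -154, 44 wide, 48 high). Origin: centre of the head's underside = the reading window, looking along -z; reads at 45 to 130 mm, within 20 mm of the beam's middle
- scanner_grip (a point): point for gripping: middle of the scanner's handle, 68 mm from the head's centre to its -x and 35 mm above its underside, at the centre of mass or so; handle 28 mm wide there
- scanner_heel (a point): middle of the heel's underside, 143 mm from the scanner's origin to its -x
- unit_left: warming plate at the robot's left (+y), lying upside down on the bench, loose, 1.8 kg: aluminium housing 180 (x) x 120 (y) x 40 mm, four plastic feet 20 mm across and 16 mm high at (+-75, +-46) mm on its upper side, a folding steel brace along its middle and a paper label. Origin: centre of the housing's lower face, z up, -x towards the robot. May be absent
- hinge_left (a point): hinge axis of that plate's brace, 50 mm to the plate's +x, 58 mm above the bench; the axis is the plate's +y
- brace_left (a joint): brace angle: 0 = folded flat, pointing to the plate's -x; 1.571 = straight up; 1.75 = leaning away from the robot on its end stop. Stiff hinge; snaps home over about the last 0.25 rad. The brace is a bar 18 mm wide (y), 12 thick, 94 long from the hinge, with a rubber foot 30 wide, 18 thick at its tip
- label_left (a point): centre of the plate's barcode label (36 x 50 mm), flat on the upper side, 66 mm to the plate's -x from its centre, 41 mm above the bench, facing up
- unit_mid: warming plate in the middle of the row, lying upside down on the bench, loose, 1.8 kg: aluminium housing 180 (x) x 120 (y) x 40 mm, four plastic feet 20 mm across and 16 mm high at (+-75, +-46) mm on its upper side, a folding steel brace along its middle and a paper label. Origin: centre of the housing's lower face, z up, -x towards the robot. May be absent
- hinge_mid (a point): hinge axis of that plate's brace, 50 mm to the plate's +x, 58 mm above the bench; the axis is the plate's +y
- brace_mid (a joint): brace angle: 0 = folded flat, pointing to the plate's -x; 1.571 = straight up; 1.75 = leaning away from the robot on its end stop. Stiff hinge; snaps home over about the last 0.25 rad. The brace is a bar 18 mm wide (y), 12 thick, 94 long from the hinge, with a rubber foot 30 wide, 18 thick at its tip
- label_mid (a point): centre of the plate's barcode label (36 x 50 mm), flat on the upper side, 66 mm to the plate's -x from its centre, 41 mm above the bench, facing up
- unit_right: warming plate at the robot's right (-y), lying upside down on the bench, loose, 1.8 kg: aluminium housing 180 (x) x 120 (y) x 40 mm, four plastic feet 20 mm across and 16 mm high at (+-75, +-46) mm on its upper side, a folding steel brace along its middle and a paper label. Origin: centre of the housing's lower face, z up, -x towards the robot. May be absent
- hinge_right (a point): hinge axis of that plate's brace, 50 mm to the plate's +x, 58 mm above the bench; the axis is the plate's +y
- brace_right (a joint): brace angle: 0 = folded flat, pointing to the plate's -x; 1.571 = straight up; 1.75 = leaning away from the robot on its end stop. Stiff hinge; snaps home over about the last 0.25 rad. The brace is a bar 18 mm wide (y), 12 thick, 94 long from the hinge, with a rubber foot 30 wide, 18 thick at its tip
- label_right (a point): centre of the plate's barcode label (36 x 50 mm), flat on the upper side, 66 mm to the plate's -x from its centre, 41 mm above the bench, facing up
- screwdriver: bystander: a screwdriver 160 mm long lying beyond the plates
- tape: bystander: roll of clear tape 80 mm across, 45 mm high
- feet_bin: bystander: blue open bin 80 x 140 x 70 mm with plastic feet
There are look-alikes about, which are no part of the job. Leave any yellow look-alike of the unit_right alone. Of the things that look like the isolator, take the one that is farthest to the robot's right at the start.

How it is judged:
By the outcome, as a careful person would: the job done as asked, in the order asked, and still so for the second after the job is handed in, with the robot touching nothing.
Of unit_left, unit_mid, unit_right only 2 to 3 are there at a start; the rules pass over those that are not, and their reading is None.
At some moment in a run one of scanner, unit_left, unit_mid, unit_right may be knocked a few centimetres aside while the robot is not near it.
It also fails if it takes over 210 s, if anything falls off the work surface, if the arm or the gripper's body presses on something with over 40 N, if the wrist force passes 120 N, or if a joint passes its speed limit or range.

## Working session

There is one attempt and no reset: what is moved stays moved. The work goes in short steps, Python scripts to look and compute and a tool call to move; the robot and the scene stay as the last step left them, time stands still between calls to the robot, and variables do not carry over. Pictures are saved under pics/ and viewed, and the job is handed in when it is done.

Besides the shell and the picture viewer there is one more tool, called after ">>>" in YAML: its name, and indented under it one key for each argument. play_rows: Moves the arm, as the interface text tells. Its arguments: {"type":"object","properties":{"increments":{"type":"string"},"grip_force":{"type":"number"}},"required":["increments"]}

```bash
ls; mkdir -p pics
python3 - <<'E'
from rig import robot,get_image,calibration
import cv2
for n in("scene","top","wrist"):
    cv2.imwrite(f"pics/{n}0.png",cv2.resize(get_image(n)[:,:,::-1],None,fx=1.5,fy=1.5,interpolation=cv2.INTER_CUBIC))
print(robot.read_state(),robot.nose_length)
for n in("scene","top","wrist"):print(n,calibration(n))
E
```

```text
pics
{'time_s': 0.15, 'joint_pos': array([-6.98854373e+01,  5.25412885e+00,  7.05645062e+01,  1.22494215e-03,
        1.04269651e+02, -3.25166836e+00]), 'qd': array([-0.00147137, -0.01293156, -0.1985826 , -0.01085092, -0.12096899,
       -0.07949607]), 'joint_torque': array([ 1.29739168e-03, -4.47045100e+01, -4.06907165e+01,  6.98944554e-02,
        2.74487352e-02, -9.96186463e-05]), 'ee_pos': array([ 0.23787263, -0.55061998,  0.24677193]), 'eef_rot': array([[ 9.17986481e-01,  3.96611347e-01, -5.10452994e-04],
       [ 3.96611661e-01, -9.17985336e-01,  1.45402991e-03],
       [ 1.08096399e-04, -1.53723141e-03, -9.99998813e-01]]), 'ft_force': array([-0.0199388 , -0.31450651, -0.47389334]), 'wrist_torque': array([0.00105195, 0.00829818, 0.010221  ]), 'gripper_width': 0.08801491714208116} 0.025
scene {'K': array([[445.64271982,   0.        , 247.15304279],
       [  0.        , 445.64271982, 186.73110994],
       [  0.        ,   0.        ,   1.        ]]), 'rvec': array([ 1.77014044,  1.72771951, -0.7277672 ]), 'tvec': array([-0.10586813, -0.30873911,  1.9300742 ])}
top {'K': array([[429.71968427,   0.        , 262.95868184],
       [  0.        , 429.71968427, 192.23917383],
       [  0.        ,   0.        ,   1.        ]]), 'rvec': array([ 2.21369978, -2.17058788,  0.06985878]), 'tvec': array([0.06388025, 0.50459759, 1.53755692])}
wrist {'K': array([[345.83842501,   0.        , 256.61780809],
       [  0.        , 345.83842501, 188.53631423],
       [  0.        ,   0.        ,   1.        ]]), 'rvec': array([-2.42762828,  1.59657112,  0.21989212]), 'tvec': array([-0.59955835, -0.03265332,  0.38830409])}
```

View pics/scene0.png

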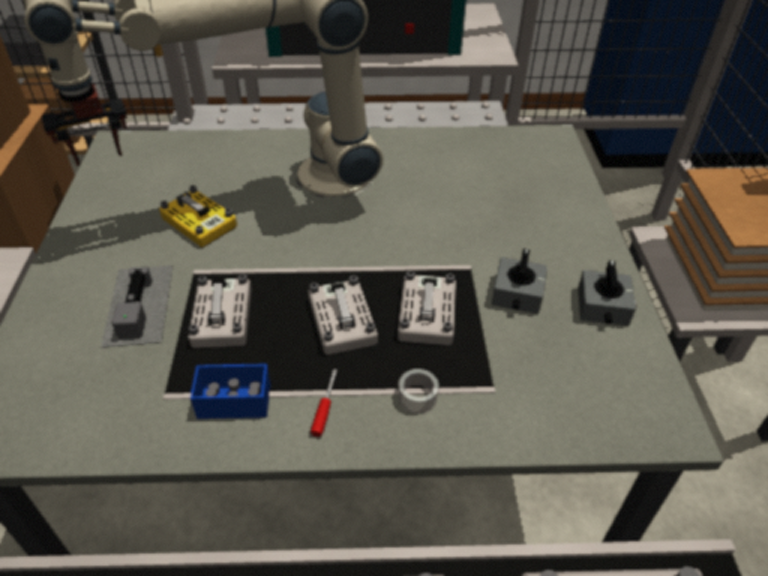

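View pics/top0.png

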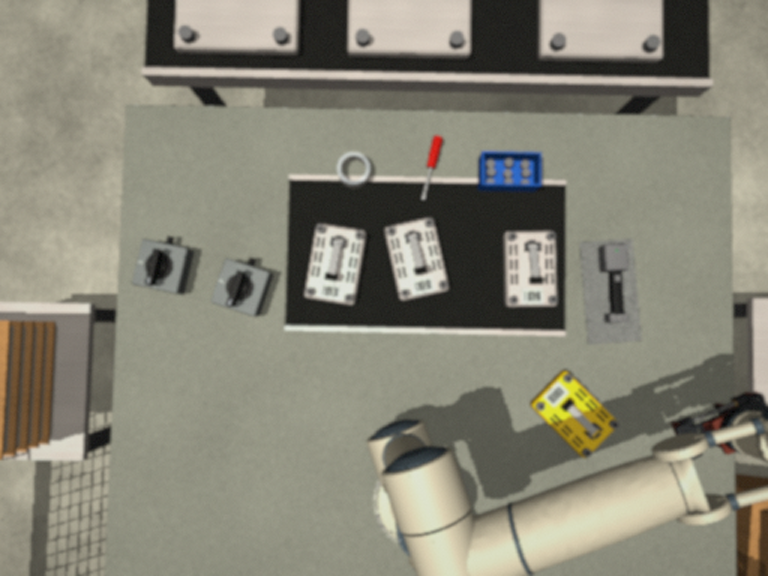

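View pics/wrist0.png

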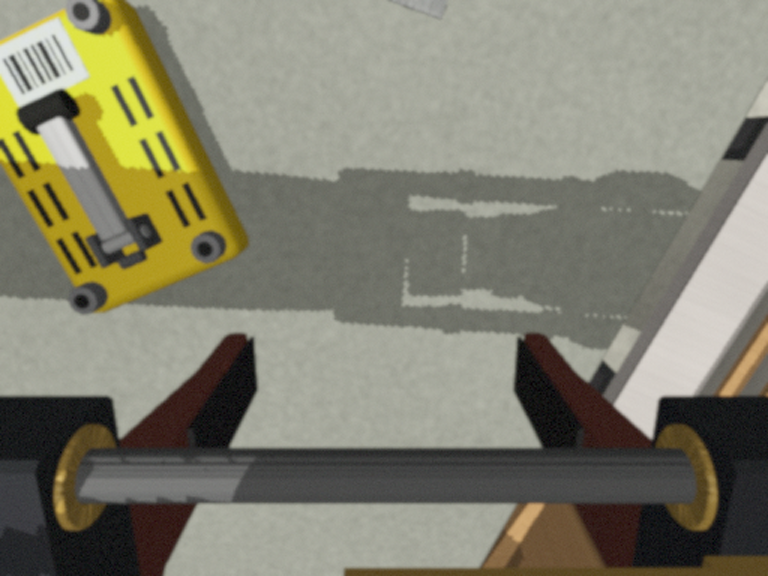

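The pictures show three plates (top view about (335,263), (417,258), (530,268)). There are two isolators at the left; the right one, at (243,287), is mine. The mat and scanner are at (612,290). I'll measure from enlarged crops.

```bash
cat > h.py <<'E'
import numpy as np,cv2
from rig import robot,get_image,calibration
def p2w(name,uv,z,c=None):
    c=c or calibration(name)
    R,_=cv2.Rodrigues(c["rvec"]);t=c["tvec"]
    uv=np.atleast_2d(np.array(uv,float))
    r=np.c_[uv,np.ones(len(uv))]@np.linalg.inv(c["K"]).T
    d=r@R;o=-R.T@t
    zz=np.broadcast_to(z,(len(uv),))
    return o+d*((zz-o[2])/d[:,2])[:,None]
def w2p(name,P,c=None):
    c=c or calibration(name)
    return cv2.projectPoints(np.atleast_2d(np.array(P,float)),c["rvec"],c["tvec"],c["K"],None)[0][:,0]
def crop(name,x0,y0,w,h,f,out,img=None):
    im=get_image(name) if img is None else img
    cv2.imwrite("pics/"+out,cv2.resize(im[y0:y0+h,x0:x0+w,::-1],None,fx=f,fy=f,interpolation=cv2.INTER_CUBIC))
E
python3 - <<'E'
from h import *
im=get_image("top")
np.save("top0.npy",im)
crop("top",130,135,190,90,4,"t1.png",im)
crop("top",300,135,140,100,5,"t2.png",im)
E
```

```text
(no output)
```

View pics/t1.png

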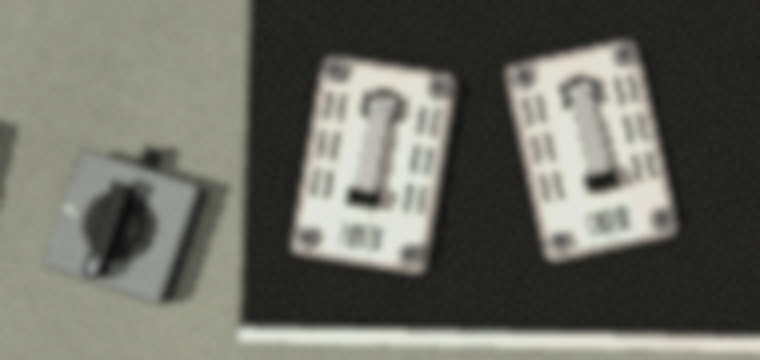

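View pics/t2.png

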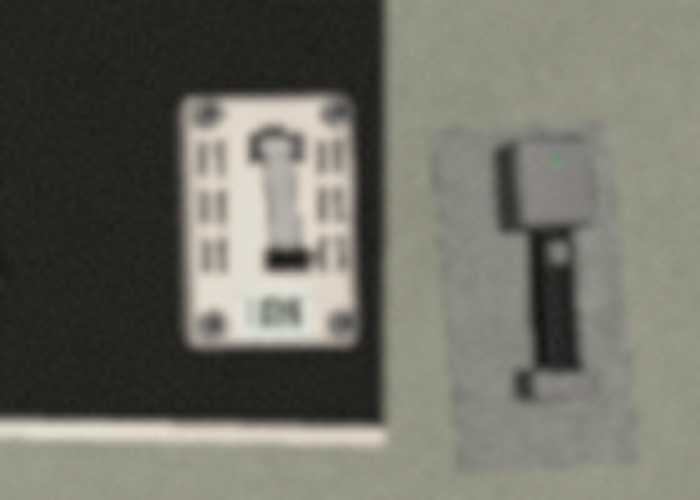

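Run:
```python
from h import *
def px(l,f,o): return (np.array(l,float)+.5)/f-.5+np.array(o)
t1=lambda l:px(l,4,(130,135)); t2=lambda l:px(l,5,(300,135))
L=np.array([[.075,.046],[.075,-.046],[-.075,.046],[-.075,-.046]])
def fit(P,L):
    a=L[:,0]+1j*L[:,1];b=P[:,0]+1j*P[:,1]
    A=a-a.mean();B=b-b.mean();s=(A.conj()@B)/(A.conj()@A)
    th=np.angle(s);c=b.mean()-np.exp(1j*th)*a.mean()
    return c.real,c.imag,np.degrees(th),abs(s)
for n,q in (("left",t1([(338,72),(441,88),(310,238),(410,253)])),("mid",t1([(523,75),(627,53),(561,243),(661,220)])),("right",t2([(208,112),(336,112),(212,324),(342,323)]))):
    f=fit(p2w("top",q,.056),L)
    th=np.radians(f[2]);c=np.array(f[:2]);u=np.array([np.cos(th),np.sin(th)])
    print(n,np.round(f,4),"hinge",np.round(c+.05*u,4),"label",np.round(c-.066*u,4))
P=p2w("top",t1([(82,150),(203,185),(43,265),(165,300)]),.06)
print("iso",fit(P,np.array([[.055,.055],[.055,-.055],[-.055,.055],[-.055,-.055]])))
print("bar",p2w("top",t1([(92,267),(130,185)]),.103))
M=p2w("top",t2([(435,132),(605,125),(460,470),(635,462)]),.002)
print("mat",fit(M,np.array([[.125,.065],[.125,-.065],[-.125,.065],[-.125,-.065]])))
S=p2w("top",t2([(515,140),(598,140),(522,228),(600,226)]),.056)
print("scan",fit(S,np.array([[.032,.028],[.032,-.028],[-.032,.028],[-.032,-.028]])))
print(p2w("top",t2([(555,235),(563,365)]),.048))
print(p2w("top",t2([(525,370),(525,400),(600,400)]),[.048,.048,.048]))
```

```text
left [ 0.558   0.2148 -8.3432  0.989 ] hinge [0.6075 0.2075] label [0.4927 0.2244]
mid [ 0.5751  0.0227 13.2308  1.0092] hinge [0.6238 0.0342] label [0.5109 0.0076]
right [ 0.5572 -0.248   1.6321  0.9964] hinge [ 0.6071 -0.2466] label [ 0.4912 -0.2499]
iso (np.float64(0.49831786432352243), np.float64(0.4333844295981756), np.float64(-15.735494035911174), np.float64(0.9872310332646138))
bar [[0.45937848 0.44855605 0.103     ]
 [0.52994146 0.41864266 0.103     ]]
mat (np.float64(0.5083536459487272), np.float64(-0.44928011122504774), np.float64(4.415160833839296), np.float64(0.9845640459855816))
scan (np.float64(0.5852770270745309), np.float64(-0.44883372896640183), np.float64(2.4209651154254304), np.float64(0.9880700363450433))
[[ 0.54940487 -0.44891337  0.048     ]
 [ 0.45731455 -0.4544599   0.048     ]]
[[ 0.45325384 -0.42757368  0.048     ]
 [ 0.43207975 -0.42756547  0.048     ]
 [ 0.43311804 -0.48057892  0.048     ]]
```

```bash
cat >> h.py <<'E'
from scipy.spatial.transform import Rotation as Ro
def Rdown(yaw):
    c,s=np.cos(np.radians(yaw)),np.sin(np.radians(yaw))
    return np.array([[c,s,0],[s,-c,0],[0,0,-1.]])
def inc(p,yaw,s=None,R=None):
    s=s or robot.read_state()
    R0=s["eef_rot"];Rt=Rdown(yaw) if R is None else R
    rv=np.degrees(Ro.from_matrix(R0.T@Rt).as_rotvec())
    t=R0.T@(np.array(p)-s["ee_pos"])*1e3
    print("inc",np.round(rv,1),np.round(t,1),"dist",round(np.linalg.norm(t)))
def st():
    s=robot.read_state();yaw=np.degrees(np.arctan2(s["eef_rot"][1,0],s["eef_rot"][0,0]))
    print("t",round(s["time_s"],2),"pos",np.round(s["ee_pos"],4),"yaw",round(yaw,1),"F",np.round(s["ft_force"],1),"w",round(s["gripper_width"],4),"q",np.round(s["joint_pos"],0))
E
python3 - <<'E'
from h import *
st();inc((.5201,-.2491,.17),1.6)
E
```

```text
t 0.2 pos [ 0.2379 -0.5507  0.2469] yaw 23.4 F [-0.1  0.6 -0.3] w 0.0876 q [-70.   5.  71.   0. 104.  -3.]
inc [-0.1  0.  21.8] [ 378.6 -164.8   77.1] dist 420
```

>>> play_rows:
  increments: "0 0 21.8 378.6 -164.8 77 55;0 0 21.8 378.6 -164.8 77 55;0 0 21.8 378.6 -164.8 77 55;0 0 21.8 378.6 -164.8 77 55;0 0 21.8 378.6 -164.8 77 55;0 0 21.8 378.6 -164.8 77 55;0 0 21.8 378.6 -164.8 77 55;0 0 21.8 378.6 -164.8 77 55;0 0 21.8 378.6 -164.8 77 55;0 0 21.8 378.6 -164.8 77 55"

```text
time_s: 1.45
ee_pos: [0.5194, -0.2504, 0.1706]
eef_rot: [[1.0, 0.025, -0.0], [0.025, -1.0, 0.0], [-0.0, -0.0, -1.0]]
ft_force: [-1.0, -0.9, -0.2]
gripper_width: 0.0481
```

Run:
```python
from h import *
st();c=calibration("wrist");im=get_image("wrist")
cv2.imwrite("pics/w1.png",cv2.resize(im[:,:,::-1],None,fx=1.5,fy=1.5))
print(np.array(w2p("wrist",[(.6071,-.2466,.058),(.5201,-.2491,.067),(.4912,-.2499,.041)],c))*1.5)
inc((.5201,-.2491,.071),1.6)
```

```text
t 1.45 pos [ 0.5194 -0.2504  0.1706] yaw 1.5 F [-1.  -0.9 -0.2] w 0.0481 q [-29.   2.  82.   0.  96.  59.]
[[380.96939721 103.75836882]
 [381.88766007 293.3532981 ]
 [382.36614801 330.357135  ]]
inc [-0.  -0.  -0.2] [ 0.7 -1.2 99.7] dist 100
```

View pics/w1.png

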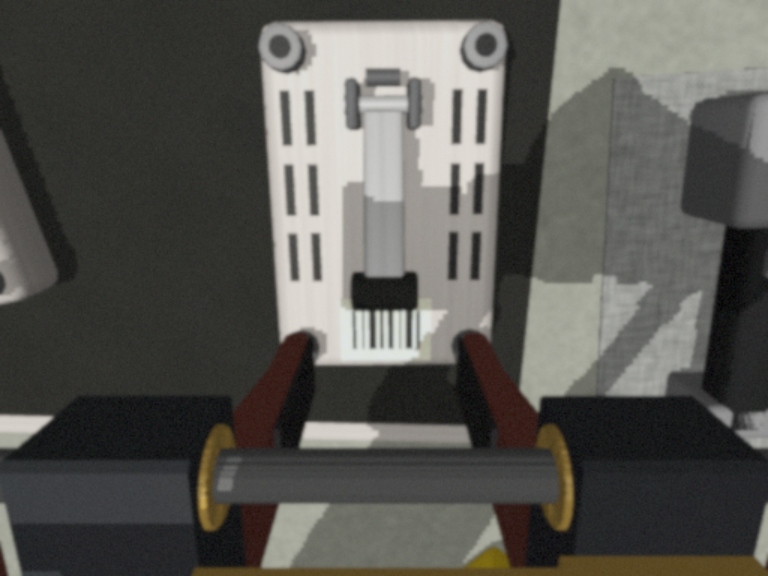

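The wrist view shows the right plate straight below, with the rubber foot at (385,291), where I predicted it. Descending and gripping it.

>>> play_rows:
  increments: "0 0 -0.2 1 -0.5 50 55;0 0 -0.2 1 -0.5 99.5 55;0 0 -0.2 1 -0.5 99.5 55;0 0 -0.2 1 -0.5 99.5 55;0 0 -0.2 1 -0.5 99.5 20;0 0 -0.2 1 -0.5 99.5 20;0 0 -0.2 1 -0.5 99.5 20;0 0 -0.2 1 -0.5 99.5 20"
  grip_force: 30

```text
time_s: 2.5
ee_pos: [0.5205, -0.2499, 0.0716]
eef_rot: [[1.0, 0.029, 0.001], [0.029, -1.0, 0.0], [0.001, -0.0, -1.0]]
ft_force: [-0.8, 0.7, 2.0]
gripper_width: 0.0297
```

```bash
cat >> h.py <<'E'
def arc(h,yaw,r,ths,z0,dr=0):
    """tool stays vertical; grasp point = hinge + r*(−cos,sin); print rows"""
    s=robot.read_state();R0=s["eef_rot"];th0=np.radians(yaw)
    u=np.array([np.cos(th0),np.sin(th0),0])
    p0=s["ee_pos"]
    for th in ths:
        d=u*(r*(1-np.cos(th)))+np.array([0,0,r*np.sin(th)])
        print(round(th,2),np.round(R0.T@d*1e3,0))
E
python3 - <<'E'
from h import *
st();print("r",np.linalg.norm(np.array([.6071,-.2466])-robot.read_state()["ee_pos"][:2]))
arc((.6071,-.2466),1.6,.087,np.arange(1,12)*.16,.07)
E
```

```text
t 2.5 pos [ 0.5205 -0.2499  0.0716] yaw 1.7 F [-0.8  0.7  2. ] w 0.0297 q [-29.   4.  90.   0.  86.  59.]
r 0.08661476698703204
0.16 [  1.  -0. -14.]
0.32 [  4.   0. -27.]
0.48 [ 10.   0. -40.]
0.64 [ 17.   0. -52.]
0.8 [ 26.   0. -62.]
0.96 [ 37.   0. -71.]
1.12 [ 49.   0. -78.]
1.28 [ 62.   0. -83.]
1.44 [ 76.   0. -86.]
1.6 [ 90.   0. -87.]
1.76 [103.   0. -85.]
```

>>> play_rows:
  increments: "0 0 0 1 0 -14 20;0 0 0 4 0 -27 20;0 0 0 10 0 -40 20;0 0 0 10 0 -40 20"

```text
time_s: 3.0
ee_pos: [0.5312, -0.249, 0.1117]
eef_rot: [[1.0, 0.03, 0.001], [0.03, -1.0, 0.001], [0.001, -0.001, -1.0]]
ft_force: [2.4, 0.5, -2.9]
gripper_width: 0.0297
```

Run:
```python
from h import *
st();c=calibration("wrist");im=get_image("wrist")
cv2.imwrite("pics/w2.png",cv2.resize(im[:,:,::-1],None,fx=1.5,fy=1.5))
crop("scene",100,160,160,90,5,"s2.png")
```

```text
t 3.0 pos [ 0.5312 -0.249   0.1117] yaw 1.7 F [ 2.4  0.5 -2.9] w 0.0297 q [-28.   4.  86.   0.  90.  60.]
```

View pics/w2.png

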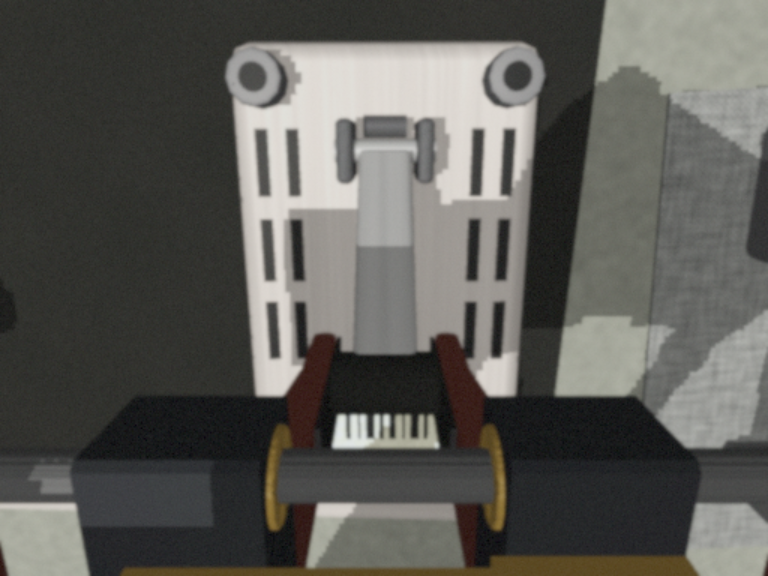

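View pics/s2.png

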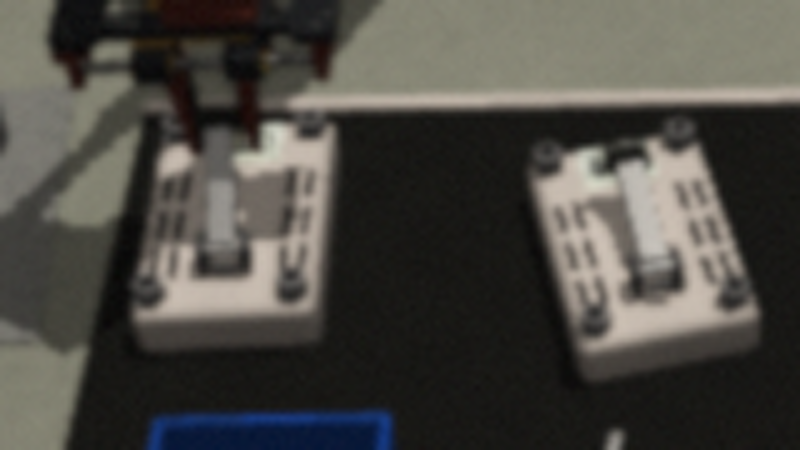

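>>> play_rows:
  increments: "0 0 0 7 0 -12 20;0 0 0 16 0 -22 20;0 0 0 27 0 -31 20;0 0 0 39 0 -38 20;0 0 0 52 0 -43 20;0 0 0 66 0 -46 20;0 0 0 80 0 -47 20;0 0 0 93 0 -45 20;0 0 0 96 0 -44 20;0 0 0 96 0 -44 20"

```text
time_s: 4.35
ee_pos: [0.6263, -0.2462, 0.1544]
eef_rot: [[1.0, 0.029, -0.002], [0.029, -1.0, 0.002], [-0.002, -0.002, -1.0]]
ft_force: [-3.0, -0.1, -13.9]
gripper_width: 0.03
```

Run:
```python
from h import *
st();c=calibration("wrist");im=get_image("wrist")
cv2.imwrite("pics/w3.png",cv2.resize(im[:,:,::-1],None,fx=1.5,fy=1.5))
crop("scene",100,140,160,110,5,"s3.png")
```

```text
t 4.35 pos [ 0.6263 -0.2462  0.1544] yaw 1.7 F [ -3.   -0.1 -13.9] w 0.03 q [-24.  17.  67.   0.  96.  64.]
```

View pics/w3.png

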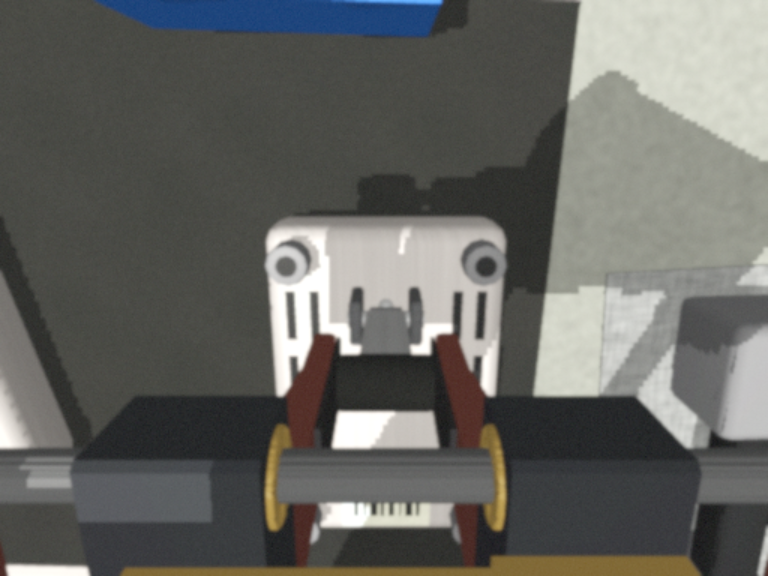

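View pics/s3.png

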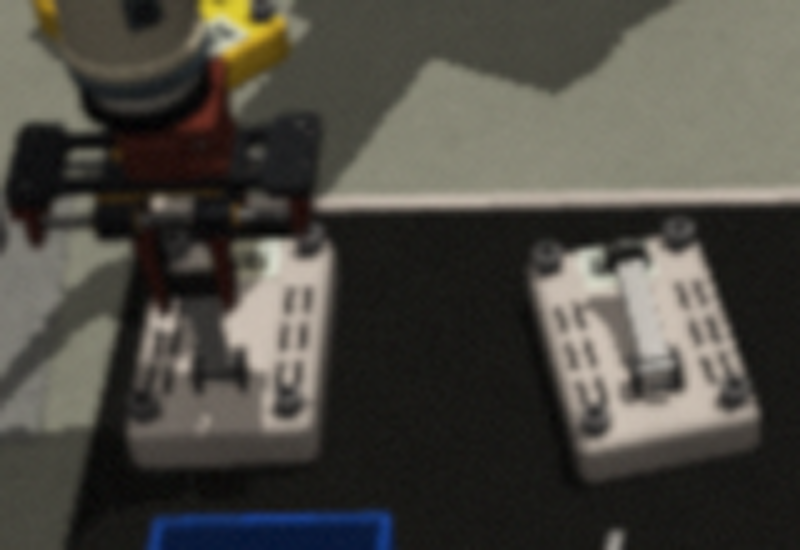

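Brace looks over; I'll release it, rise and check.

>>> play_rows:
  increments: "0 0 0 0 0 4 20;0 0 0 0 0 4 45;0 0 0 0 0 4 45;0 0 0 0 0 -60 45;0 0 0 -60 0 -80 45;0 0 0 -110 0 -80 45;0 0 0 -110 0 -80 45"

```text
time_s: 5.32
ee_pos: [0.5145, -0.2501, 0.2382]
eef_rot: [[1.0, 0.027, 0.004], [0.027, -1.0, -0.001], [0.004, 0.001, -1.0]]
ft_force: [-0.1, -0.3, 0.3]
gripper_width: 0.0395
```

Run:
```python
from h import *
st();c=calibration("wrist");im=get_image("wrist")
cv2.imwrite("pics/w4.png",cv2.resize(im[:,:,::-1],None,fx=1.5,fy=1.5))
crop("scene",100,140,160,110,5,"s4.png")
for a in (1.5,1.65,1.75):
    print(a,w2p("wrist",[(.6071-.094*np.cos(a)*1,-.2466,.058+.094*np.sin(a)),(.6071,-.2466,.058)],c)*1.5, (w2p("scene",[(.6071-.094*np.cos(a)*1,-.2466,.058+.094*np.sin(a)),(.6071,-.2466,.058)])-[100,140])*5)
```

```text
t 5.33 pos [ 0.5145 -0.2501  0.2382] yaw 1.6 F [-0.1 -0.3  0.3] w 0.0395 q [-29.   1.  76.   0. 103.  59.]
1.5 [[381.1824376  104.97587767]
 [382.24546766 103.29704361]] [[194.37032152 243.46830181]
 [217.26353112 353.23042097]]
1.65 [[382.06072844  67.76183115]
 [382.24546766 103.29704361]] [[190.98628697 259.4892001 ]
 [217.26353112 353.23042097]]
1.75 [[382.66508846  42.94299164]
 [382.24546766 103.29704361]] [[189.04617105 271.55239363]
 [217.26353112 353.23042097]]
```

View pics/w4.png

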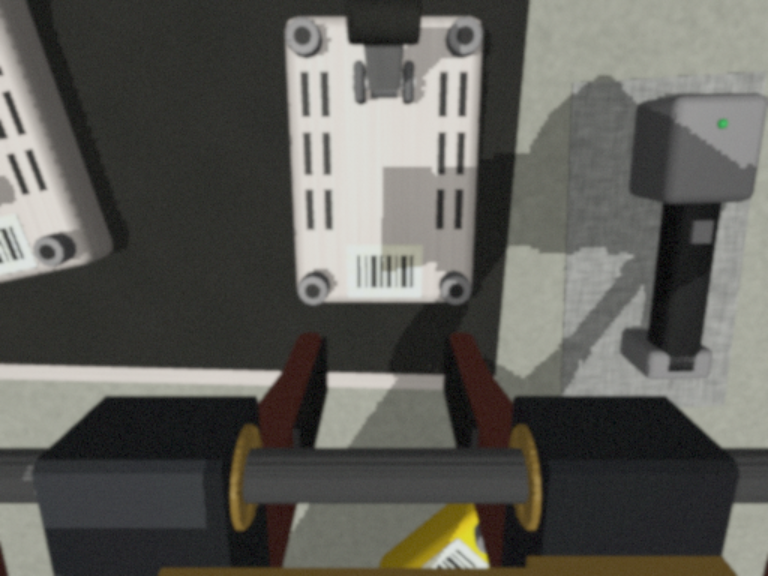

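View pics/s4.png

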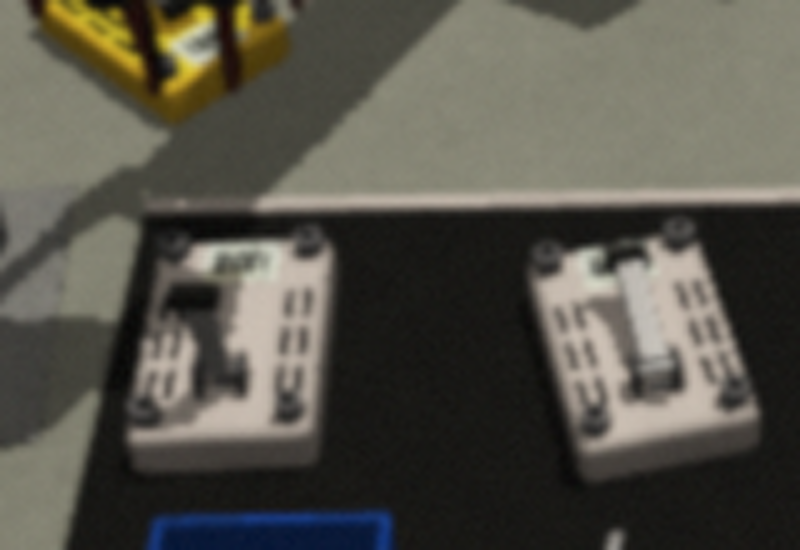

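Right brace is leaning away on its stop (foot at (385,20) beyond the hinge at (385,88)). Now the middle plate.

Run:
```python
from h import *
inc((.5391,.0143,.17),13.2)
```

```text
inc [  0.1  -0.2 -11.6] [  29.7 -263.5   67.3] dist 274
```

>>> play_rows:
  increments: "0.1 -0.2 -11.6 30 -263.5 67 55;0.1 -0.2 -11.6 30 -263.5 67 55;0.1 -0.2 -11.6 30 -263.5 67 55;0.1 -0.2 -11.6 30 -263.5 67 55;0.1 -0.2 -11.6 30 -263.5 67 55;0.1 -0.2 -11.6 30 -263.5 67 55;0.1 -0.2 -11.6 30 -263.5 67 55"

```text
time_s: 6.3
ee_pos: [0.5403, 0.0138, 0.171]
eef_rot: [[0.973, 0.229, 0.001], [0.229, -0.973, 0.0], [0.001, -0.0, -1.0]]
ft_force: [1.2, -0.1, -0.2]
gripper_width: 0.0485
```

Run:
```python
from h import *
st();c=calibration("wrist");im=get_image("wrist")
cv2.imwrite("pics/w5.png",cv2.resize(im[:,:,::-1],None,fx=1.5,fy=1.5))
print(w2p("wrist",[(.6238,.0342,.058),(.5391,.0143,.067)],c)*1.5)
inc((.5391,.0143,.071),13.2)
```

```text
t 6.3 pos [0.5403 0.0138 0.171 ] yaw 13.2 F [ 1.2 -0.1 -0.2] w 0.0485 q [-2. -4. 88.  0. 96. 75.]
[[382.95033081 108.06054709]
 [383.10192103 296.66644622]]
inc [-0.  -0.1 -0. ] [ -0.9  -1.1 100. ] dist 100
```

View pics/w5.png

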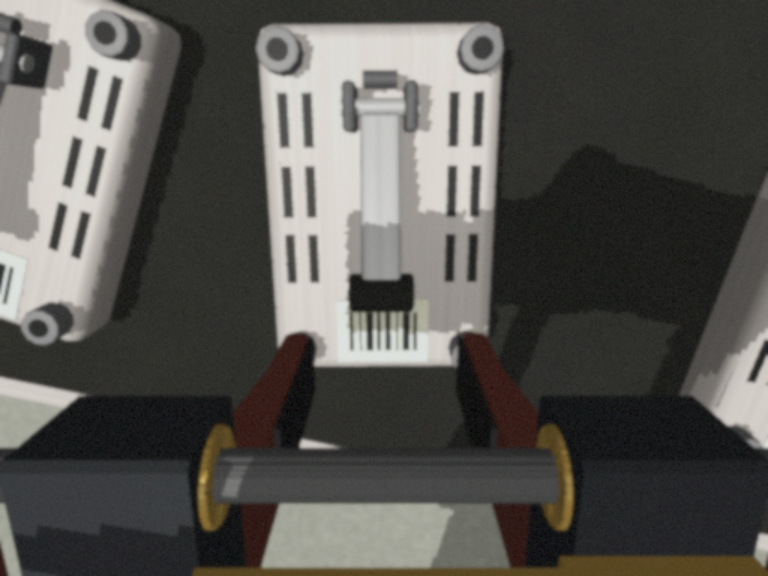

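>>> play_rows:
  increments: "0 -0.1 0 -0.5 -1.5 50 55;0 -0.1 0 -0.5 -1.5 100 55;0 -0.1 0 -0.5 -1.5 100 55;0 -0.1 0 -0.5 -1.5 100 55;0 -0.1 0 -0.5 -1.5 100 20;0 -0.1 0 -0.5 -1.5 100 20;0 -0.1 0 -0.5 -1.5 100 20;0 -0.1 0 -0.5 -1.5 100 20"

```text
time_s: 7.35
ee_pos: [0.5395, 0.0152, 0.0714]
eef_rot: [[0.974, 0.229, -0.0], [0.229, -0.974, 0.001], [-0.0, -0.001, -1.0]]
ft_force: [-0.8, 3.4, 1.4]
gripper_width: 0.0298
```

>>> play_rows:
  increments: "0 0 0 1 0 -14 20;0 0 0 4 0 -27 20;0 0 0 10 0 -40 20;0 0 0 17 0 -52 20;0 0 0 26 0 -62 20;0 0 0 37 0 -71 20;0 0 0 49 0 -78 20;0 0 0 62 0 -82 20;0 0 0 76 0 -84 20;0 0 0 90 0 -84 20;0 0 0 103 0 -82 20;0 0 0 105 0 -81 20"

```text
time_s: 8.85
ee_pos: [0.6407, 0.0388, 0.1523]
eef_rot: [[0.974, 0.228, -0.005], [0.228, -0.974, -0.001], [-0.005, -0.001, -1.0]]
ft_force: [-11.0, -1.1, 4.8]
gripper_width: 0.0298
```

>>> play_rows:
  increments: "0 0 0 2 0 0 20;0 0 0 2 0 0 45;0 0 0 2 0 0 45;0 0 0 0 0 -60 45;0 0 0 -60 0 -80 45;0 0 0 -110 0 -80 45;0 0 0 -110 0 -80 45"

```text
time_s: 9.72
ee_pos: [0.5321, 0.0131, 0.2338]
eef_rot: [[0.974, 0.227, -0.003], [0.227, -0.974, -0.001], [-0.003, 0.0, -1.0]]
ft_force: [-0.4, 0.6, -0.4]
gripper_width: 0.0396
```

Run:
```python
from h import *
st();c=calibration("wrist");im=get_image("wrist")
cv2.imwrite("pics/w6.png",cv2.resize(im[:,:,::-1],None,fx=1.5,fy=1.5))
inc((.521,.2202,.17),-8.3)
```

```text
t 9.72 pos [0.5321 0.0131 0.2338] yaw 13.1 F [-0.4  0.6 -0.4] w 0.0396 q [ -2.  -5.  82.  -0. 103.  75.]
inc [ 0.   0.1 21.5] [  35.  -204.2   63.6] dist 217
```

View pics/w6.png

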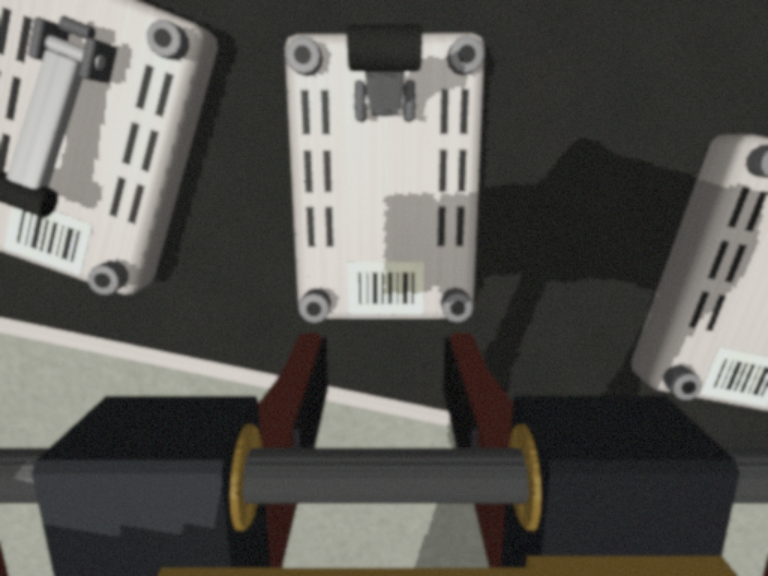

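```bash
cat >> h.py <<'E'
L4=np.array([[.075,.046],[.075,-.046],[-.075,.046],[-.075,-.046]])
def fit(P,L=L4):
    a=L[:,0]+1j*L[:,1];b=P[:,0]+1j*P[:,1]
    A=a-a.mean();B=b-b.mean();s=(A.conj()@B)/(A.conj()@A)
    th=np.angle(s);c=b.mean()-np.exp(1j*th)*a.mean()
    return c.real,c.imag,np.degrees(th),abs(s)
def plate(name,uv,c=None):
    f=fit(p2w(name,uv,.056,c));th=np.radians(f[2]);cc=np.array(f[:2]);u=np.array([np.cos(th),np.sin(th)])
    print(np.round(f,4),"hinge",np.round(cc+.05*u,4),"label",np.round(cc-.066*u,4));return cc,u
def brace(name,cc,u,c=None,f=1.5):
    for a in (1.45,1.55,1.65,1.75):
        o=[]
        for r in (.079,.094):
            for n in (-.009,.009):
                x=.05-r*np.cos(a)+n*np.sin(a);z=.058+r*np.sin(a)+n*np.cos(a)
                o.append([*(cc+u*x),z])
        print(a,np.round(w2p(name,o,c)*f,0).tolist(),"(r79 near,far; r94 near,far)")
E
python3 - <<'E'
from h import *
c=calibration("wrist")
cc,u=plate("wrist",np.array([(304,54),(466,52),(314,305),(457,305)])/1.5,c)
brace("wrist",cc,u,c)
E
```

```text
[ 0.5765  0.023  13.3121  0.9853] hinge [0.6252 0.0345] label [0.5123 0.0078]
1.45 [[385.0, 131.0], [385.0, 86.0], [385.0, 135.0], [385.0, 88.0]] (r79 near,far; r94 near,far)
1.55 [[385.0, 112.0], [385.0, 66.0], [385.0, 111.0], [385.0, 62.0]] (r79 near,far; r94 near,far)
1.65 [[385.0, 92.0], [385.0, 46.0], [385.0, 85.0], [385.0, 36.0]] (r79 near,far; r94 near,far)
1.75 [[385.0, 71.0], [385.0, 26.0], [385.0, 59.0], [385.0, 11.0]] (r79 near,far; r94 near,far)
```

Middle brace's foot edge is at row 70, which matches 1.75 rad; the plate has hardly moved. Left plate next.

>>> play_rows:
  increments: "0 0.1 21.5 35 -204 63.5 55;0 0.1 21.5 35 -204 63.5 55;0 0.1 21.5 35 -204 63.5 55;0 0.1 21.5 35 -204 63.5 55;0 0.1 21.5 35 -204 63.5 55;0 0.1 21.5 35 -204 63.5 55"

```text
time_s: 10.52
ee_pos: [0.522, 0.2198, 0.1703]
eef_rot: [[0.989, -0.145, -0.0], [-0.145, -0.989, -0.001], [0.0, 0.001, -1.0]]
ft_force: [0.3, -0.7, 0.4]
gripper_width: 0.0484
```

Run:
```python
from h import *
st();c=calibration("wrist");im=get_image("wrist")
cv2.imwrite("pics/w7.png",cv2.resize(im[:,:,::-1],None,fx=1.5,fy=1.5))
print(w2p("wrist",[(.6075,.2075,.058),(.5214,.2202,.067)],c)*1.5)
inc((.5214,.2202,.071),-8.3)
```

```text
t 10.53 pos [0.522  0.2198 0.1703] yaw -8.3 F [ 0.3 -0.7  0.4] w 0.0484 q [ 19.  -0.  84.  -0.  96. 118.]
[[383.19095644 106.92601401]
 [383.23561636 296.319485  ]]
inc [ 0.  -0.  -0.1] [-0.8 -0.8 99.6] dist 100
```

View pics/w7.png

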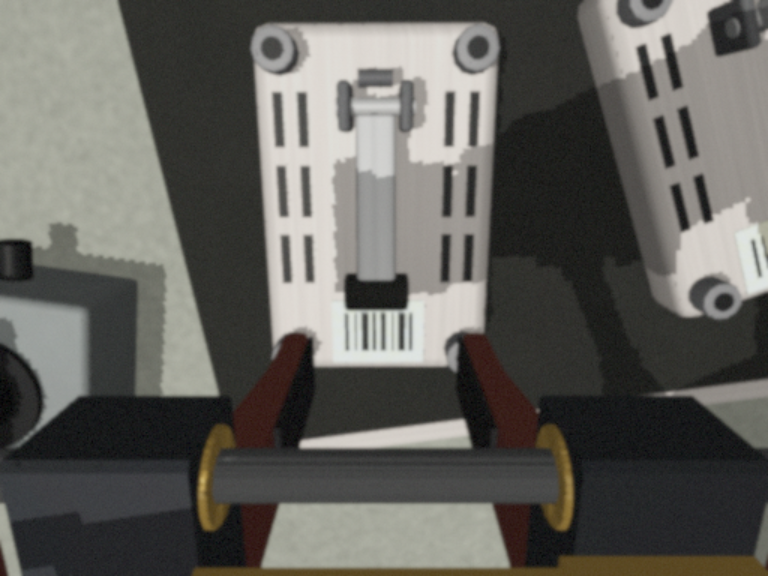

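>>> play_rows:
  increments: "0 0 -0.1 -0.5 -3.5 50 55;0 0 -0.1 -0.5 -3.5 99.5 55;0 0 -0.1 -0.5 -3.5 99.5 55;0 0 -0.1 -0.5 -3.5 99.5 55;0 0 -0.1 -0.5 -3.5 99.5 20;0 0 -0.1 -0.5 -3.5 99.5 20;0 0 -0.1 -0.5 -3.5 99.5 20;0 0 -0.1 -0.5 -3.5 99.5 20"

```text
time_s: 11.58
ee_pos: [0.5225, 0.2234, 0.0717]
eef_rot: [[0.99, -0.144, 0.002], [-0.144, -0.99, 0.0], [0.002, -0.001, -1.0]]
ft_force: [0.3, 4.5, 1.0]
gripper_width: 0.0297
```

>>> play_rows:
  increments: "0 0 0 1 0 -14 20;0 0 0 4 0 -27 20;0 0 0 10 0 -40 20;0 0 0 17 0 -52 20;0 0 0 26 0 -62 20;0 0 0 37 0 -71 20;0 0 0 49 0 -78 20;0 0 0 62 0 -82 20;0 0 0 76 0 -84 20;0 0 0 90 0 -84 20;0 0 0 103 0 -82 20;0 0 0 105 0 -81 20"

```text
time_s: 13.08
ee_pos: [0.6275, 0.2081, 0.1543]
eef_rot: [[0.99, -0.144, 0.004], [-0.144, -0.99, 0.001], [0.004, -0.001, -1.0]]
ft_force: [-1.0, -0.1, 5.3]
gripper_width: 0.0297
```

>>> play_rows:
  increments: "0 0 0 2 0 0 20;0 0 0 2 0 0 45;0 0 0 2 0 0 45;0 0 0 0 0 -60 45;0 0 0 -60 0 -80 45;0 0 0 -110 0 -80 45;0 0 0 -110 0 -80 45"

```text
time_s: 13.95
ee_pos: [0.5161, 0.2244, 0.2346]
eef_rot: [[0.99, -0.142, 0.005], [-0.142, -0.99, 0.001], [0.005, -0.002, -1.0]]
ft_force: [0.3, -0.1, 0.7]
gripper_width: 0.0397
```

Run:
```python
from h import *
st();c=calibration("wrist");im=get_image("wrist")
cv2.imwrite("pics/w8.png",cv2.resize(im[:,:,::-1],None,fx=1.5,fy=1.5))
```

```text
t 13.95 pos [0.5161 0.2244 0.2346] yaw -8.2 F [ 0.3 -0.1  0.7] w 0.0397 q [ 20.  -1.  78.  -0. 103. 118.]
```

View pics/w8.png

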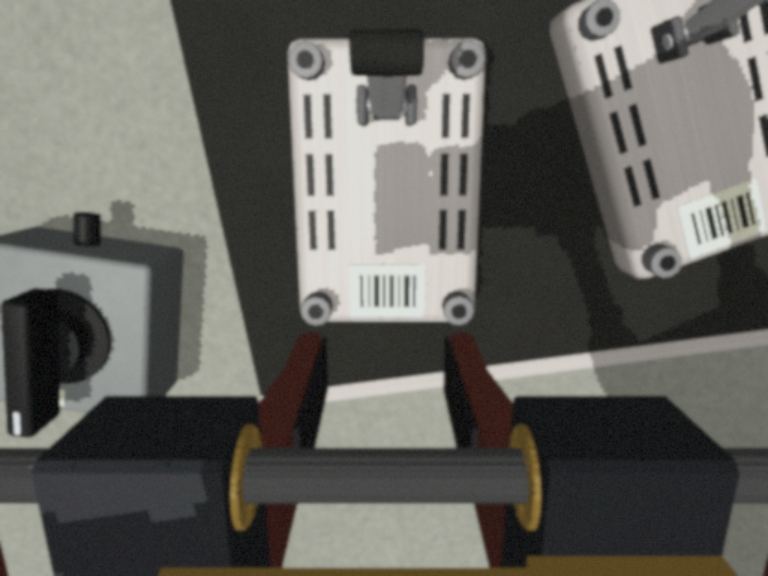

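Run:
```python
from h import *
c=calibration("wrist")
cc,u=plate("wrist",np.array([(305,60),(468,59),(316,309),(458,309)])/1.5,c)
brace("wrist",cc,u,c)
inc((.498,.433,.21),81.3)
```

```text
[ 0.5596  0.2167 -8.0862  0.9856] hinge [0.6091 0.2097] label [0.4943 0.226 ]
1.45 [[387.0, 136.0], [387.0, 92.0], [387.0, 141.0], [387.0, 94.0]] (r79 near,far; r94 near,far)
1.55 [[387.0, 117.0], [387.0, 72.0], [387.0, 117.0], [387.0, 68.0]] (r79 near,far; r94 near,far)
1.65 [[387.0, 98.0], [387.0, 53.0], [387.0, 92.0], [387.0, 43.0]] (r79 near,far; r94 near,far)
1.75 [[387.0, 78.0], [387.0, 33.0], [387.0, 66.0], [387.0, 18.0]] (r79 near,far; r94 near,far)
inc [  0.2  -0.3 -89.5] [ -49.5 -203.9   24.6] dist 211
```

Left brace is home too (edge at row 75, about 1.75 rad). Now to the isolator, with the wrist turned half way round to keep joint 6 in range.

>>> play_rows:
  increments: "0 0 -40 -20 -100 15 50;0 0 -89.5 -49 -204 24 50;0 0 -89.5 -49 -204 24 50;0 0 -89.5 -49 -204 24 50;0 0 -89.5 -49 -204 24 50;0 0 -89.5 -49 -204 24 50;0 0 -89.5 -49 -204 24 50;0 0 -89.5 -49 -204 24 50;0 0 -89.5 -49 -204 24 50"

```text
time_s: 15.12
ee_pos: [0.5001, 0.433, 0.2098]
eef_rot: [[0.149, 0.989, 0.006], [0.989, -0.149, 0.0], [0.001, 0.006, -1.0]]
ft_force: [-0.4, -0.1, 0.6]
gripper_width: 0.0438
```

>>> play_rows:
  increments: "0 0 -82 0 0 0 50;0 0 -82 0 0 0 50;0 0 -82 0 0 0 50;0 0 -82 0 0 0 50;0 0 -82 0 0 0 50;0 0 -82 0 0 0 50;0 0 -82 0 0 0 50;0 0 -82 0 0 0 50;0 0 -82 0 0 0 50"

```text
time_s: 16.25
ee_pos: [0.5014, 0.4328, 0.2091]
eef_rot: [[-0.958, 0.288, 0.006], [0.288, 0.958, -0.0], [-0.006, 0.002, -1.0]]
ft_force: [-0.2, 0.4, 0.5]
gripper_width: 0.0438
```

Run:
```python
from h import *
st();c=calibration("wrist");im=get_image("wrist")
cv2.imwrite("pics/w9.png",cv2.resize(im[:,:,::-1],None,fx=1.5,fy=1.5))
print(w2p("wrist",[(.4983,.4334,.103),(.4983,.4334,.06)],c)*1.5)
```

```text
t 16.25 pos [0.5014 0.4328 0.2091] yaw 163.3 F [-0.2  0.4  0.5] w 0.0438 q [ 38.  15.  64.  -0. 101. -35.]
[[385.02619429 288.68060911]
 [384.92574626 266.79836074]]
```

View pics/w9.png

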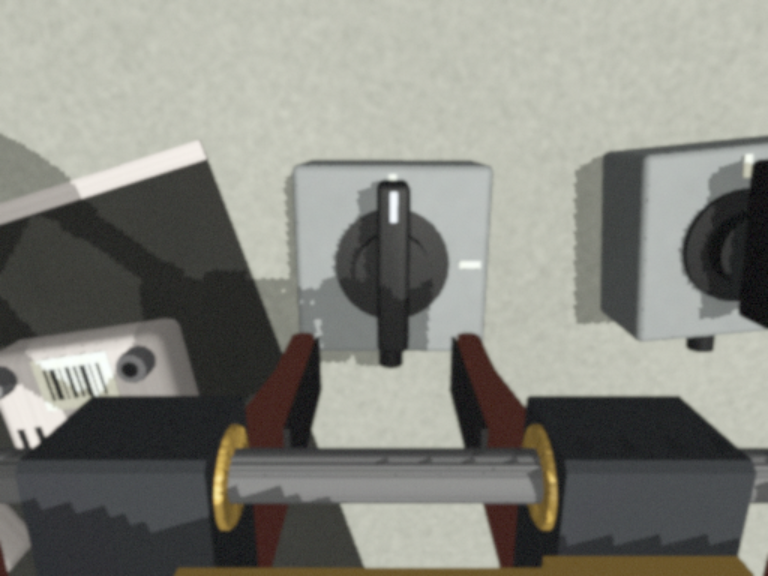

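Run:
```python
from h import *
c=calibration("wrist")
im=get_image("wrist");crop("wrist",180,90,170,150,4,"w9b.png",im)
print(p2w("wrist",np.array([(393,182),(392,345)])/1.5,.103,c))
P=p2w("wrist",np.array([(490,350),(298,350),(490,167),(297,166)])/1.5,.06,c);print(P)
print(P.mean(0),p2w("wrist",np.array([(391,263)])/1.5,.073,c))
```

```text
[[0.45025454 0.45168592 0.103     ]
 [0.52734064 0.42823219 0.103     ]]
[[0.56481852 0.47832185 0.06      ]
 [0.53184992 0.36941026 0.06      ]
 [0.46156158 0.50331005 0.06      ]
 [0.43113322 0.40444286 0.06      ]]
[0.49734081 0.43887126 0.06      ] [[0.49383772 0.43810228 0.073     ]]
```

View pics/w9b.png

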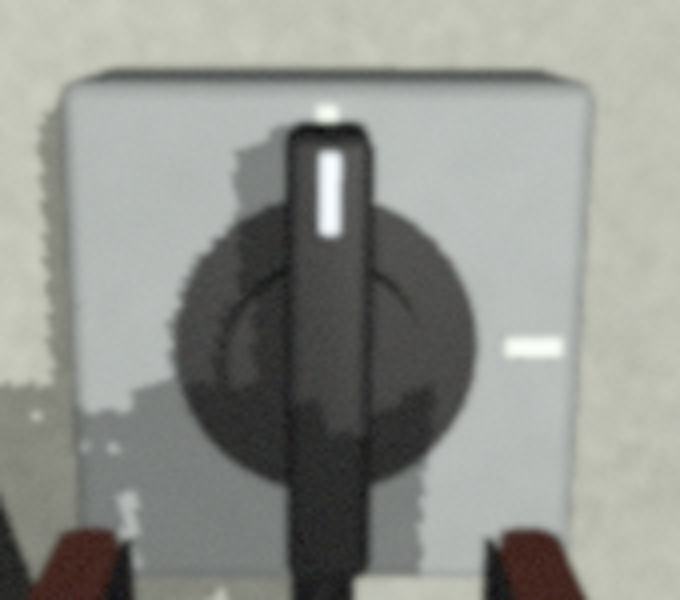

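The handle is at (393,265), white end at (393,207), tick for "on" to the right at (470,265), which is clockwise. Centre is about (0.495, 0.438).

Run:
```python
from h import *
inc((.495,.438,.099),163.5)
```

```text
inc [ 0.1  0.3 -0.3] [  7.8   3.  110.2] dist 111
```

>>> play_rows:
  increments: "0 0.3 -0.3 8 3 50 50;0 0.3 -0.3 8 3 90 50;0 0.3 -0.3 8 3 110 50;0 0.3 -0.3 8 3 110 50;0 0.3 -0.3 8 3 110 50;0 0.3 -0.3 8 3 110 10;0 0.3 -0.3 8 3 110 10;0 0.3 -0.3 8 3 110 10;0 0.3 -0.3 8 3 110 10;0 0.3 -0.3 8 3 110 10"
  grip_force: 25

```text
time_s: 17.6
ee_pos: [0.4955, 0.4386, 0.1013]
eef_rot: [[-0.959, 0.284, 0.004], [0.284, 0.959, 0.004], [-0.003, 0.005, -1.0]]
ft_force: [0.3, -0.0, 6.3]
gripper_width: 0.016
```

>>> play_rows:
  increments: "0 0 10 0 0 0 10;0 0 20 0 0 0 10;0 0 30 0 0 0 10;0 0 40 0 0 0 10;0 0 50 0 0 0 10;0 0 60 0 0 0 10;0 0 70 0 0 0 10;0 0 80 0 0 0 10;0 0 88 0 0 0 10;0 0 91 0 0 0 10;0 0 91 0 0 0 10"

```text
time_s: 18.98
ee_pos: [0.4957, 0.4387, 0.1025]
eef_rot: [[0.296, 0.955, 0.006], [0.955, -0.296, 0.004], [0.005, 0.004, -1.0]]
ft_force: [-0.7, -4.7, 5.2]
gripper_width: 0.0686
```

>>> play_rows:
  increments: "0 0 0 0 0 0 10;0 0 0 0 0 0 50;0 0 0 0 0 0 50;0 0 0 0 0 0 50;0 0 0 0 0 -60 50;0 0 0 0 0 -110 50;0 0 0 0 0 -110 50"

```text
time_s: 19.85
ee_pos: [0.4964, 0.4395, 0.2181]
eef_rot: [[0.3, 0.954, 0.012], [0.954, -0.3, 0.01], [0.013, 0.008, -1.0]]
ft_force: [1.3, -0.5, 0.3]
gripper_width: 0.044
```

Run:
```python
from h import *
st();c=calibration("wrist");im=get_image("wrist")
cv2.imwrite("pics/w10.png",cv2.resize(im[:,:,::-1],None,fx=1.5,fy=1.5))
im=get_image("top")
crop("top",60,100,384,150,2,"t10.png",im)
```

```text
t 19.85 pos [0.4964 0.4395 0.2181] yaw 72.5 F [ 1.3 -0.5  0.3] w 0.044 q [ 39.  14.  64.   0. 101.  56.]
```

View pics/w10.png

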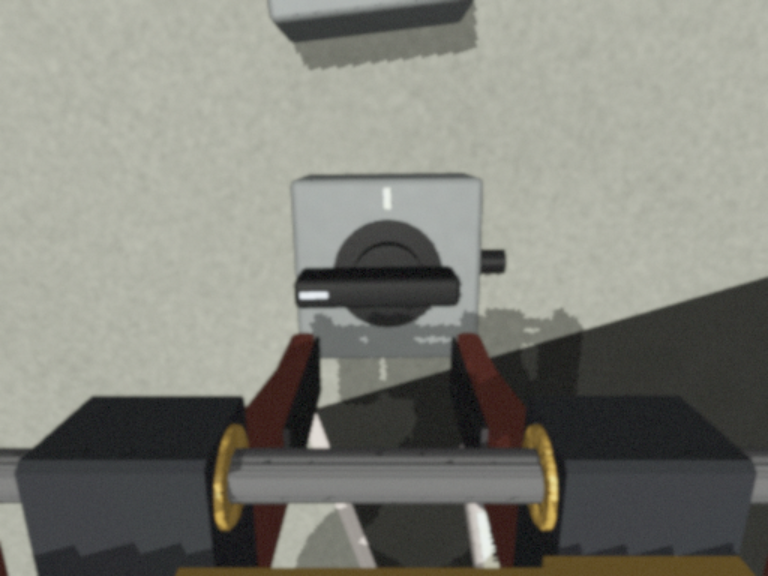

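View pics/t10.png

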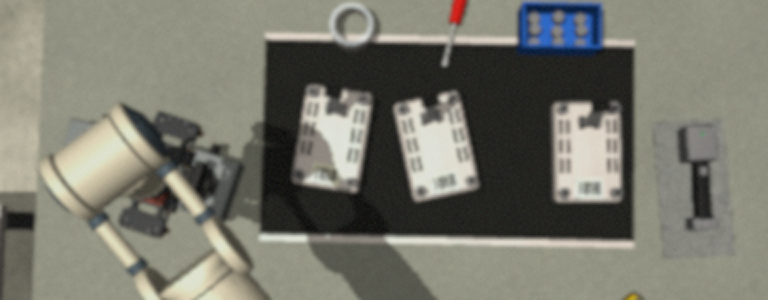

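The handle did not move: the jaws were forced open around it, to 69 mm. I'll turn back and grip again with full force.

>>> play_rows:
  increments: "0 0 -91 0 0 0 40;0 0 -91 0 0 0 40;0 0 -91 0 0 0 40;0 0 -91 0 0 0 40;0 0 -91 0 0 0 40;0 0 -91 0 0 0 40;0 0 -91 0 0 0 40;0 0 -91 0 0 0 40;0 0 -91 0 0 0 40;0 0 -91 0 0 0 40"

```text
time_s: 21.2
ee_pos: [0.4947, 0.438, 0.2094]
eef_rot: [[-0.959, 0.285, 0.002], [0.285, 0.959, 0.002], [-0.001, 0.003, -1.0]]
ft_force: [-0.3, -0.2, 0.5]
gripper_width: 0.0355
```

Run:
```python
from h import *
st();c=calibration("wrist");im=get_image("wrist")
crop("wrist",180,90,170,150,4,"w11.png",im)
inc((.495,.438,.101),163.5)
```

```text
t 21.2 pos [0.4947 0.438  0.2094] yaw 163.4 F [-0.3 -0.2  0.5] w 0.0355 q [ 39.  14.  64.   0. 101. -35.]
inc [ 0.2  0.1 -0.1] [  0.   -0.3 108.8] dist 109
```

View pics/w11.png

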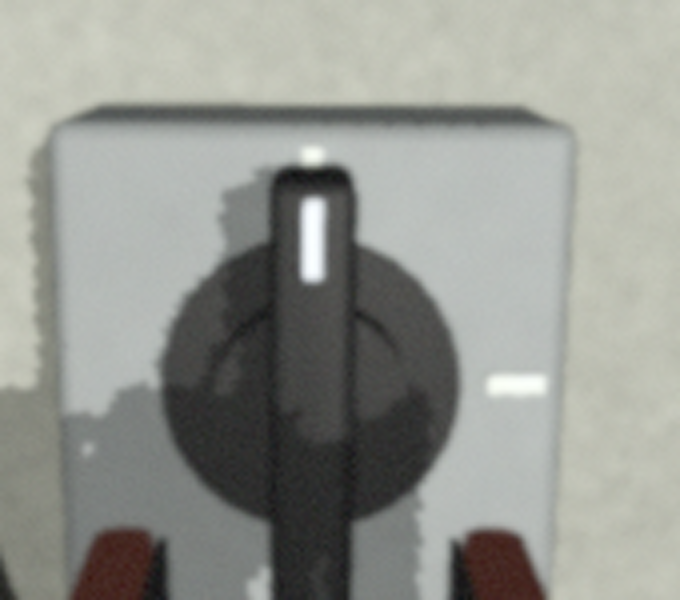

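>>> play_rows:
  increments: "0 0 -0.1 0 0 50 40;0 0 -0.1 0 0 90 40;0 0 -0.1 0 0 108 40;0 0 -0.1 0 0 108 40;0 0 -0.1 0 0 108 40;0 0 -0.1 0 0 108 5;0 0 -0.1 0 0 108 5;0 0 -0.1 0 0 108 5;0 0 -0.1 0 0 108 5;0 0 -0.1 0 0 108 5"
  grip_force: 60

```text
time_s: 22.5
ee_pos: [0.4952, 0.4387, 0.1019]
eef_rot: [[-0.959, 0.284, 0.003], [0.284, 0.959, 0.003], [-0.002, 0.004, -1.0]]
ft_force: [1.6, 3.8, -0.8]
gripper_width: 0.0155
```

>>> play_rows:
  increments: "0 0 8 0 0 0 5;0 0 16 0 0 0 5;0 0 24 0 0 0 5;0 0 32 0 0 0 5"

```text
time_s: 23.0
ee_pos: [0.4953, 0.4392, 0.1019]
eef_rot: [[-0.662, 0.75, 0.004], [0.75, 0.662, 0.004], [0.0, 0.006, -1.0]]
ft_force: [2.6, 1.8, -1.6]
gripper_width: 0.0196
```

>>> play_rows:
  increments: "0 0 8 0 0 0 5;0 0 16 0 0 0 5;0 0 24 0 0 0 5;0 0 32 0 0 0 5"

```text
time_s: 23.5
ee_pos: [0.4961, 0.4387, 0.1024]
eef_rot: [[-0.165, 0.986, 0.007], [0.986, 0.165, 0.003], [0.002, 0.007, -1.0]]
ft_force: [0.4, -4.9, -0.1]
gripper_width: 0.0283
```

Run:
```python
from h import *
st();print(robot.read_state()["wrist_torque"])
cv2.imwrite("pics/w12.png",cv2.resize(get_image("wrist")[:,:,::-1],None,fx=1.5,fy=1.5))
```

```text
t 23.5 pos [0.4961 0.4387 0.1024] yaw 99.5 F [ 0.4 -4.9 -0.1] w 0.0283 q [39. 15. 74. -0. 90. 29.]
[ 0.17579435 -1.65313897  3.71196366]
```

View pics/w12.png

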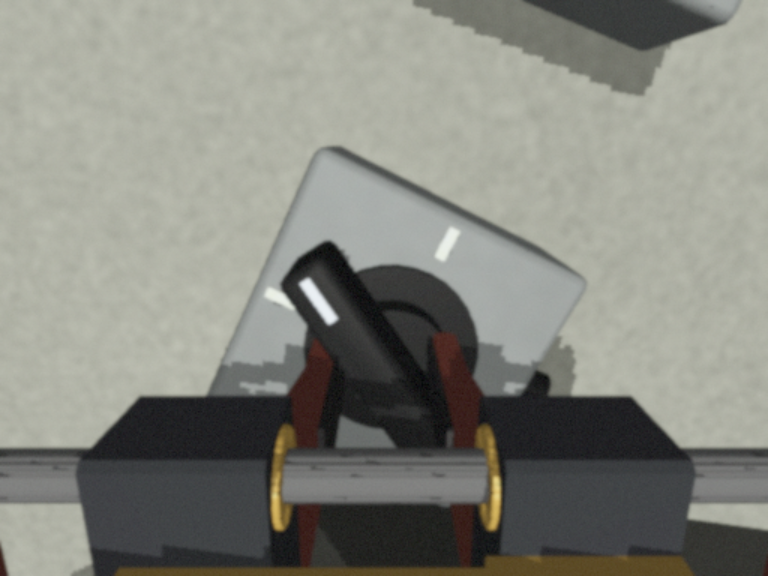

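>>> play_rows:
  increments: "0 0 8 0 0 0 5;0 0 16 0 0 0 5;0 0 24 0 0 0 5"

```text
time_s: 23.92
ee_pos: [0.4958, 0.4385, 0.1037]
eef_rot: [[0.249, 0.968, 0.009], [0.968, -0.249, 0.001], [0.003, 0.008, -1.0]]
ft_force: [-6.1, -4.8, 3.5]
gripper_width: 0.0367
```

Run:
```python
from h import *
st();print(robot.read_state()["wrist_torque"])
cv2.imwrite("pics/w13.png",cv2.resize(get_image("wrist")[:,:,::-1],None,fx=1.5,fy=1.5))
```

```text
t 23.93 pos [0.4958 0.4385 0.1037] yaw 75.6 F [-6.1 -4.8  3.5] w 0.0367 q [39. 15. 74. -0. 90. 53.]
[-1.06225916 -1.96487914  5.31729733]
```

View pics/w13.png

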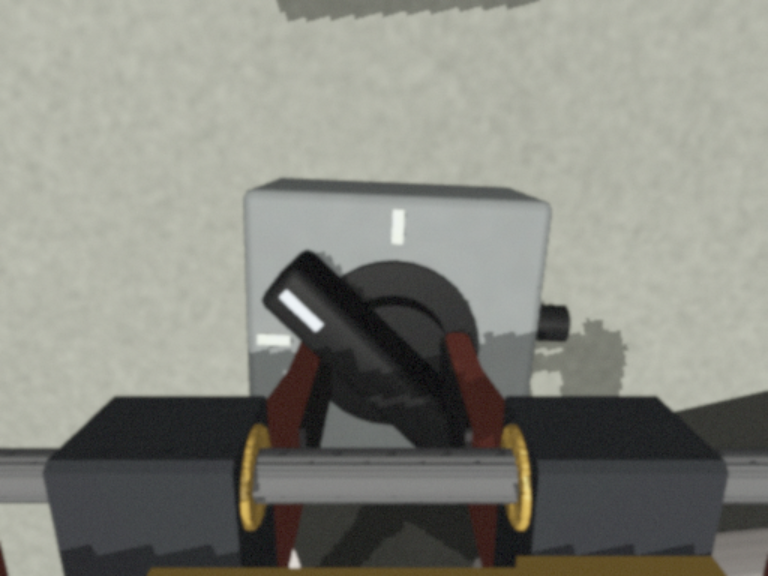

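>>> play_rows:
  increments: "0 0 8 0 0 0 5;0 0 16 0 0 0 5;0 0 24 0 0 0 5"

```text
time_s: 24.35
ee_pos: [0.4949, 0.4388, 0.1037]
eef_rot: [[0.617, 0.787, 0.011], [0.787, -0.617, -0.002], [0.005, 0.01, -1.0]]
ft_force: [-5.3, -5.0, -0.4]
gripper_width: 0.037
```

Run:
```python
from h import *
st();print(robot.read_state()["wrist_torque"])
cv2.imwrite("pics/w14.png",cv2.resize(get_image("wrist")[:,:,::-1],None,fx=1.5,fy=1.5))
```

```text
t 24.35 pos [0.4949 0.4388 0.1037] yaw 51.9 F [-5.3 -5.  -0.4] w 0.037 q [39. 15. 74. -0. 90. 77.]
[-0.72266695 -2.45918166  7.88928273]
```

View pics/w14.png

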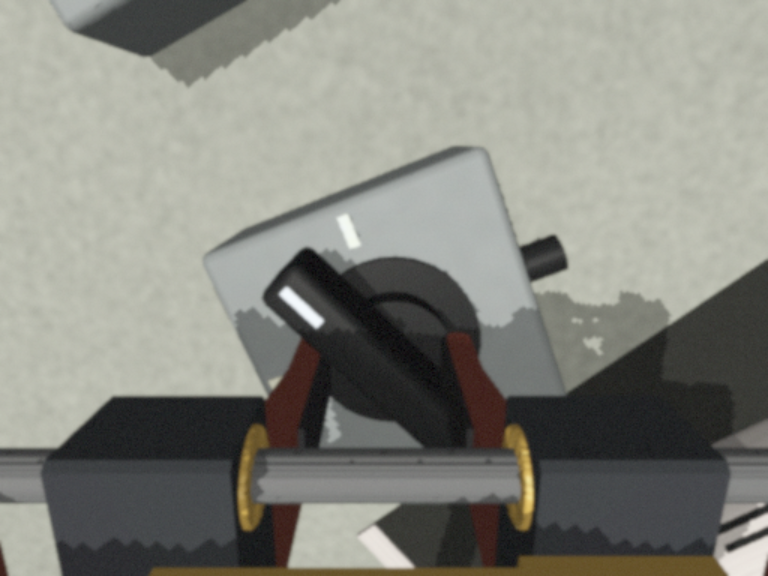

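>>> play_rows:
  increments: "0 0 8 0 0 0 5;0 0 16 0 0 0 5;0 0 24 0 0 0 5;0 0 24 0 0 0 5"

```text
time_s: 24.9
ee_pos: [0.4976, 0.4366, 0.1045]
eef_rot: [[0.886, 0.464, 0.016], [0.464, -0.886, -0.006], [0.011, 0.013, -1.0]]
ft_force: [9.7, -7.1, 1.1]
gripper_width: 0.0371
```

Run:
```python
from h import *
st();print(robot.read_state()["wrist_torque"])
cv2.imwrite("pics/w15.png",cv2.resize(get_image("wrist")[:,:,::-1],None,fx=1.5,fy=1.5))
```

```text
t 24.9 pos [0.4976 0.4366 0.1045] yaw 27.6 F [ 9.7 -7.1  1.1] w 0.0371 q [ 39.  15.  74.  -1.  90. 101.]
[-1.10573199 -1.55191891  1.94343262]
```

View pics/w15.png

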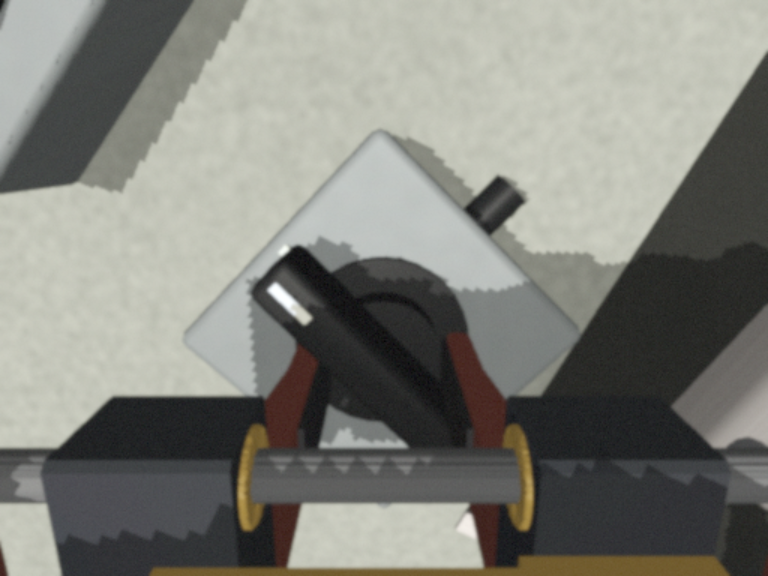

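The white end now points at the "on" tick. Releasing and checking.

>>> play_rows:
  increments: "0 0 0 0 0 0 60;0 0 0 0 0 0 60;0 0 0 0 0 0 60;0 0 0 0 0 -60 60;0 0 0 0 0 -120 60;0 0 0 0 0 -120 60"

```text
time_s: 25.7
ee_pos: [0.4968, 0.4387, 0.2324]
eef_rot: [[0.885, 0.465, 0.025], [0.465, -0.885, 0.002], [0.023, 0.01, -1.0]]
ft_force: [0.6, 0.2, 0.8]
gripper_width: 0.0524
```

Run:
```python
from h import *
st()
cv2.imwrite("pics/w16.png",cv2.resize(get_image("wrist")[:,:,::-1],None,fx=1.5,fy=1.5))
inc((.5173,-.4517,.2),3)
```

```text
t 25.7 pos [0.4968 0.4387 0.2324] yaw 27.8 F [0.6 0.2 0.8] w 0.0524 q [ 39.  14.  62.  -1. 102. 101.]
inc [ 0.4 -1.1 24.7] [-396.   797.1   30.5] dist 891
```

View pics/w16.png

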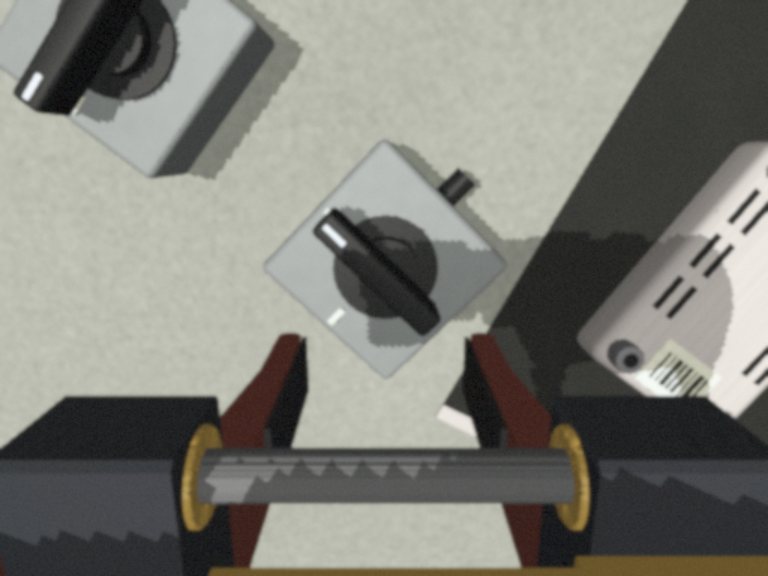

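Handle is on: the bar is parallel to the box side and points at the tick. Now over to the scanner.

>>> play_rows:
  increments: "0.4 -1.1 24.7 -396 797 30 80;0.4 -1.1 24.7 -396 797 30 80;0.4 -1.1 24.7 -396 797 30 80;0.4 -1.1 24.7 -396 797 30 80;0.4 -1.1 24.7 -396 797 30 80;0.4 -1.1 24.7 -396 797 30 80;0.4 -1.1 24.7 -396 797 30 80;0.4 -1.1 24.7 -396 797 30 80;0.4 -1.1 24.7 -396 797 30 80;0.4 -1.1 24.7 -396 797 30 80;0.4 -1.1 24.7 -396 797 30 80;0.4 -1.1 24.7 -396 797 30 80"

```text
time_s: 27.25
ee_pos: [0.513, -0.3137, 0.2017]
eef_rot: [[0.999, 0.053, -0.002], [0.053, -0.999, 0.002], [-0.002, -0.002, -1.0]]
ft_force: [0.0, 0.5, 0.3]
gripper_width: 0.0701
```

Run:
```python
from h import *
st()
inc((.5173,-.4524,.21),3)
```

```text
t 27.25 pos [ 0.513  -0.3137  0.2017] yaw 3.1 F [0.  0.5 0.3] w 0.0701 q [-35.   5.  75.   0. 100.  52.]
inc [-0.1  0.1  0. ] [ -3.1 138.7  -8.6] dist 139
```

>>> play_rows:
  increments: "0 0 0 -3 139 -8 70;0 0 0 -3 139 -8 70;0 0 0 -3 139 -8 70;0 0 0 -3 139 -8 70;0 0 0 -3 139 -8 70"

```text
time_s: 27.88
ee_pos: [0.5179, -0.4509, 0.2091]
eef_rot: [[0.998, 0.055, -0.003], [0.055, -0.998, 0.003], [-0.002, -0.003, -1.0]]
ft_force: [0.2, 0.7, -0.2]
gripper_width: 0.0612
```

Run:
```python
from h import *
st();c=calibration("wrist")
cv2.imwrite("pics/w17.png",cv2.resize(get_image("wrist")[:,:,::-1],None,fx=1.5,fy=1.5))
print(w2p("wrist",[(.5853,-.4488,.056),(.5173,-.4524,.048)],c)*1.5)
np.save("c17.npy",c,allow_pickle=True)
```

```text
t 27.88 pos [ 0.5179 -0.4509  0.2091] yaw 3.1 F [ 0.2  0.7 -0.2] w 0.0612 q [-44.  19.  59.   0. 102.  43.]
[[388.25786189 147.56520455]
 [387.84132545 266.74484318]]
```

View pics/w17.png

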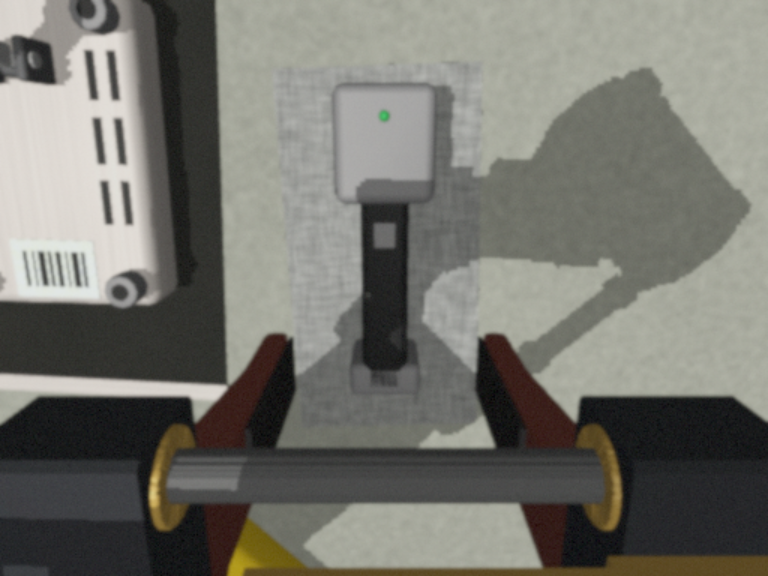

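Run:
```python
from h import *
c=np.load("c17.npy",allow_pickle=True).item()
h=p2w("wrist",np.array([(383.5,143)])/1.5,.056,c)[0];print("head",h)
l=p2w("wrist",np.array([(385,220),(386,345)])/1.5,.048,c);print(l)
d=l[0]-l[1];yaw=np.degrees(np.arctan2(d[1],d[0]));print("yaw",yaw)
hd=p2w("wrist",np.array([(334,85),(434,85),(335,202),(433,202)])/1.5,.056,c);print(hd,fit(hd,L4*0+np.array([[.032,.028],[.032,-.028],[-.032,.028],[-.032,-.028]])))
he=p2w("wrist",np.array([(356,368),(418,366),(350,393),(419,393)])/1.5,.048,c);print(he)
m=p2w("wrist",np.array([(277,68),(483,64),(303,425),(475,425)])/1.5,.002,c);print("mat",m,fit(m,np.array([[.125,.065],[.125,-.065],[-.125,.065],[-.125,-.065]])))
```

```text
head [ 0.58753101 -0.44611491  0.056     ]
[[ 0.54482859 -0.44922666  0.048     ]
 [ 0.46774677 -0.45403554  0.048     ]]
yaw 3.5698706709023584
[[ 0.61532098 -0.41874873  0.056     ]
 [ 0.61814257 -0.47086151  0.056     ]
 [ 0.55456384 -0.42098181  0.056     ]
 [ 0.55752508 -0.47516622  0.056     ]] (np.float64(0.586388118588087), np.float64(-0.4464395682971792), np.float64(3.0965644721018455), np.float64(0.9499917684038777))
[[ 0.45132375 -0.43621701  0.048     ]
 [ 0.45481622 -0.47468528  0.048     ]
 [ 0.43390511 -0.43310365  0.048     ]
 [ 0.4363272  -0.47664518  0.048     ]]
mat [[ 0.62776926 -0.37812565  0.002     ]
 [ 0.63687499 -0.50427327  0.002     ]
 [ 0.38127944 -0.39691012  0.002     ]
 [ 0.38840842 -0.52464165  0.002     ]] (np.float64(0.5085830293826303), np.float64(-0.4509876723207638), np.float64(4.3411180239636415), np.float64(0.9898889566237906))
```

Scanner is in the middle between the open fingers, head at (384,143). Grasp point is (0.518, -0.451), yaw 3.4°.

Run:
```python
from h import *
inc((.518,-.451,.043),3.4)
```

```text
inc [-0.1  0.1 -0.2] [  0.3   0.6 166.7] dist 167
```

>>> play_rows:
  increments: "-0.1 0.1 -0.3 0 0 60 70;-0.1 0.1 -0.3 0 0 120 70;-0.1 0.1 -0.3 0 0 150 70;-0.1 0.1 -0.3 0 0 166.5 70;-0.1 0.1 -0.3 0 0 166.5 70;-0.1 0.1 -0.3 0 0 166.5 70;-0.1 0.1 -0.3 0 0 166.5 20;-0.1 0.1 -0.3 0 0 166.5 20;-0.1 0.1 -0.3 0 0 166.5 20;-0.1 0.1 -0.3 0 0 166.5 20;-0.1 0.1 -0.3 0 0 166.5 20"
  grip_force: 35

```text
time_s: 29.3
ee_pos: [0.5177, -0.4504, 0.0432]
eef_rot: [[0.998, 0.06, -0.0], [0.06, -0.998, 0.001], [-0.0, -0.001, -1.0]]
ft_force: [-1.0, 0.1, 1.2]
gripper_width: 0.0277
```

Run:
```python
from h import *
st()
```

```text
t 29.3 pos [ 0.5177 -0.4504  0.0432] yaw 3.5 F [-1.   0.1  1.2] w 0.0277 q [-44.  21.  73.   0.  86.  43.]
```

Gripped (27.7 mm). Lifting.

>>> play_rows:
  increments: "0 0 0 0 0 -15 20;0 0 0 0 0 -40 20;0 0 0 0 0 -80 20;0 0 0 0 0 -130 20;0 0 0 0 0 -180 20;0 0 0 0 0 -210 20;0 0 0 0 0 -210 20;0 0 0 0 0 -210 20"

```text
time_s: 30.3
ee_pos: [0.5174, -0.4503, 0.2512]
eef_rot: [[0.998, 0.06, -0.002], [0.06, -0.998, 0.003], [-0.002, -0.003, -1.0]]
ft_force: [-0.1, 0.3, -3.6]
gripper_width: 0.0279
```

Run:
```python
from h import *
st()
cv2.imwrite("pics/w18.png",cv2.resize(get_image("wrist")[:,:,::-1],None,fx=1.5,fy=1.5))
cv2.imwrite("pics/s18.png",cv2.resize(get_image("scene")[:,:,::-1],None,fx=1.5,fy=1.5))
im=get_image("top");np.save("top18.npy",im)
crop("top",130,135,190,90,4,"t18.png",im)
crop("top",300,135,140,100,5,"t18b.png",im)
```

```text
t 30.3 pos [ 0.5174 -0.4503  0.2512] yaw 3.5 F [-0.1  0.3 -3.6] w 0.0279 q [-44.  19.  54.   0. 107.  43.]
```

View pics/w18.png

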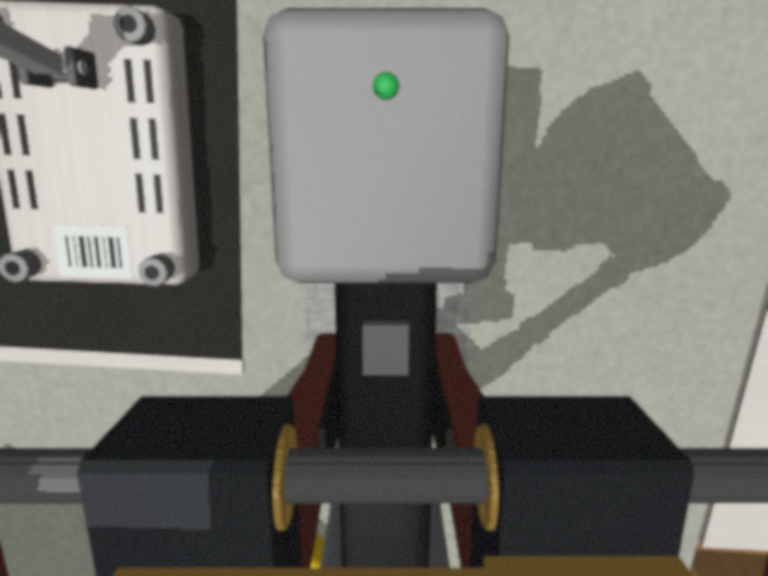

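View pics/s18.png

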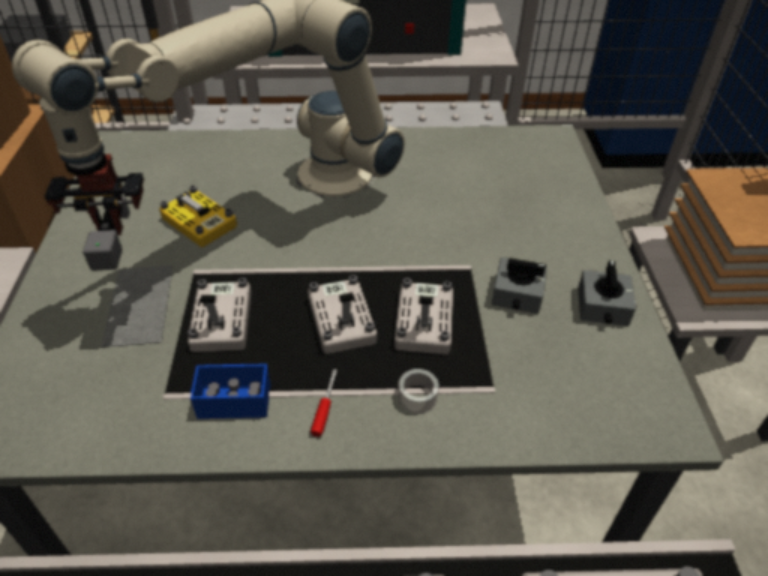

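View pics/t18.png

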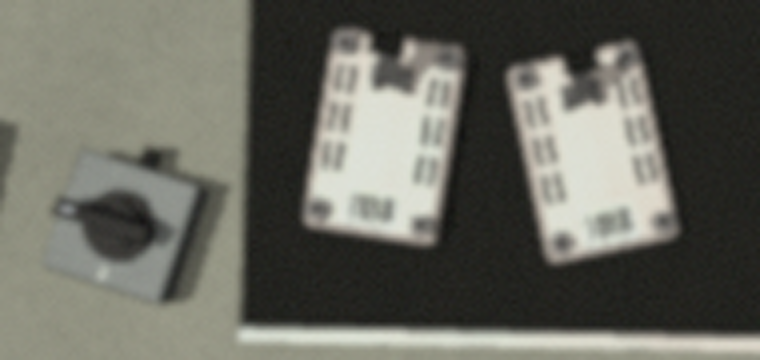

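View pics/t18b.png

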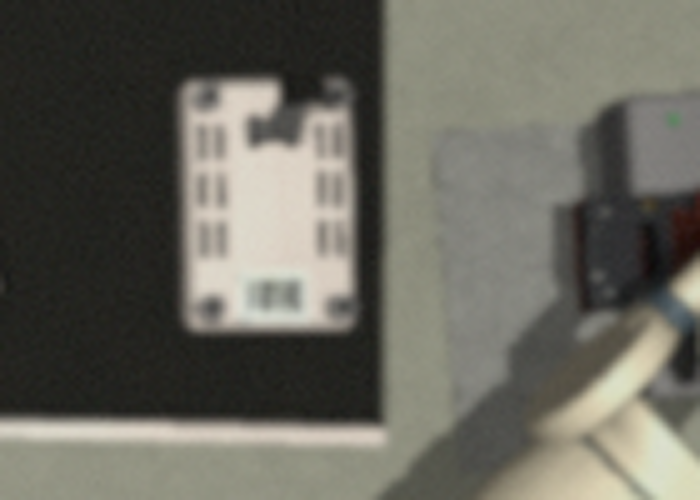

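The left plate has been knocked a little (feet now at (347,42), (447,58), (319,208), (423,225) in the crop). Recomputing the labels.

Run:
```python
from h import *
def px(l,f,o): return (np.array(l,float)+.5)/f-.5+np.array(o)
a=plate("top",px([(347,42),(447,58),(319,208),(423,225)],4,(130,135)))
b=plate("top",px([(526,76),(628,55),(562,242),(663,221)],4,(130,135)))
d=plate("top",px([(206,96),(335,96),(212,308),(340,306)],5,(300,135)))
print("labels px",[p2w("top",px([(373,209)],4,(130,135)),.041),p2w("top",px([(610,224)],4,(130,135)),.041),p2w("top",px([(276,294)],5,(300,135)),.041)])
c=calibration("wrist");print("right label wrist",p2w("wrist",np.array([(93,251)])/1.5,.041,c),p2w("wrist",np.array([(385,145)])/1.5,.251-.041+.056,c))
```

```text
[ 0.5843  0.2073 -7.596   0.9944] hinge [0.6338 0.2007] label [0.5189 0.216 ]
[ 0.5745  0.0212 12.982   1.0003] hinge [0.6232 0.0324] label [0.5102 0.0063]
[ 0.5687 -0.2471  1.7953  0.9945] hinge [ 0.6186 -0.2455] label [ 0.5027 -0.2491]
labels px [array([[0.51795608, 0.21667835, 0.041     ]]), array([[0.50877091, 0.00585926, 0.041     ]]), array([[ 0.50400145, -0.25268361,  0.041     ]])]
right label wrist [[ 0.50340939 -0.251551    0.041     ]] [[ 0.58857472 -0.446121    0.266     ]]
```

Run:
```python
from h import *
inc((.4495,.2165,.26),0)
```

```text
inc [-0.2  0.2  3.5] [ -27.5 -669.6   -6.8] dist 670
```

>>> play_rows:
  increments: "-0.2 0.2 3.5 -5 -60 -7 20;-0.2 0.2 3.5 -8 -115 -7 20;-0.2 0.2 3.5 -10 -170 -7 20;-0.2 0.2 3.5 -12 -225 -7 20;-0.2 0.2 3.5 -15 -280 -7 20;-0.2 0.2 3.5 -17 -335 -7 20;-0.2 0.2 3.5 -19 -390 -7 20;-0.2 0.2 3.5 -21 -445 -7 20;-0.2 0.2 3.5 -23 -500 -7 20;-0.2 0.2 3.5 -25 -555 -7 20;-0.2 0.2 3.5 -27 -610 -7 20;-0.2 0.2 3.5 -27.5 -650 -7 20"

```text
time_s: 31.95
ee_pos: [0.4496, 0.199, 0.2588]
eef_rot: [[1.0, 0.001, -0.002], [0.001, -1.0, 0.0], [-0.002, -0.0, -1.0]]
ft_force: [0.8, -0.4, -2.5]
gripper_width: 0.0279
```

Run:
```python
from h import *
st();cv2.imwrite("pics/w19.png",cv2.resize(get_image("wrist")[:,:,::-1],None,fx=1.5,fy=1.5))
inc((.4495,.2165,.162),0)
```

```text
t 31.95 pos [0.4496 0.199  0.2588] yaw 0.0 F [ 0.8 -0.4 -2.5] w 0.0279 q [ 20. -11.  85.   0. 106. 110.]
inc [-0.2  0.2  0.2] [  0.8 -13.5  96.5] dist 97
```

View pics/w19.png

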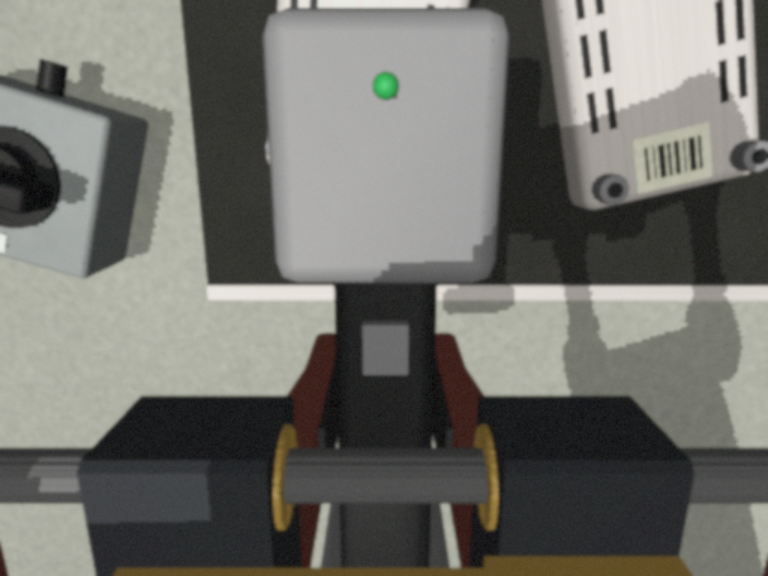

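>>> play_rows:
  increments: "0 0.1 0.1 0.8 -14 40 20;0 0.1 0.1 0.8 -14 75 20;0 0.1 0.1 0.8 -14 96.5 20;0 0.1 0.1 0.8 -14 96.5 20;0 0.1 0.1 0.8 -14 96.5 20;0 0.1 0.1 0.8 -14 96.5 20"

```text
time_s: 32.75
ee_pos: [0.4501, 0.217, 0.1635]
eef_rot: [[1.0, 0.002, 0.001], [0.002, -1.0, 0.004], [0.001, -0.004, -1.0]]
ft_force: [0.6, -0.1, -2.2]
gripper_width: 0.0277
```

Run:
```python
from h import *
st();print(robot.read_state()["eef_rot"][:,2])
im=get_image("top")
crop("top",130,135,190,90,4,"t20.png",im)
crop("scene",220,140,160,110,5,"s20.png")
print((w2p("scene",[(.5189,.216,.121),(.5189,.216,.041)])-[220,140])*5)
inc((.4495,.2165,.162),0)
```

```text
t 32.75 pos [0.4501 0.217  0.1635] yaw 0.1 F [ 0.6 -0.1 -2.2] w 0.0277 q [ 22. -11.  94.   0.  96. 112.]
[ 0.00131602  0.00419139 -0.99999035]
[[320.72613161 178.44998389]
 [313.97318392 263.61647658]]
inc [-0.2 -0.1  0.1] [-0.4  0.5  1.2] dist 1
```

View pics/t20.png

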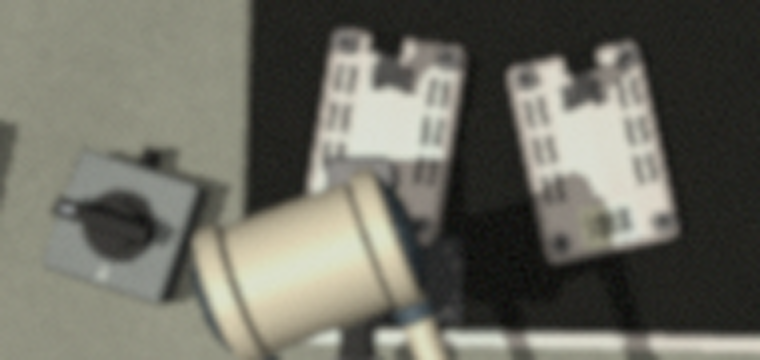

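View pics/s20.png

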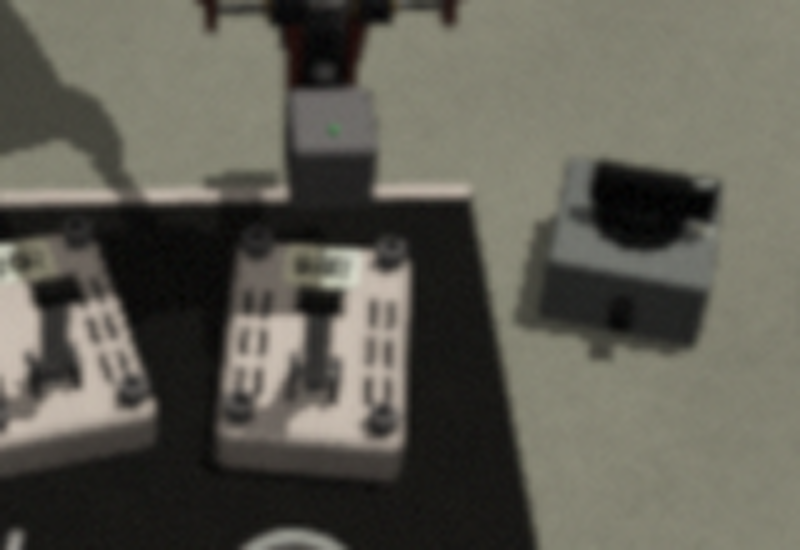

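Run:
```python
from h import *
q=lambda l:(np.array(l,float)+.5)/5-.5+[220,140]
# order: +x+y, +x-y, -x+y, -x-y
plate("scene",q([(380,419),(240,408),(391,249),(257,240)]))
print(p2w("scene",q([(323,267)]),.041))
print(p2w("scene",q([(290,152),(374,152),(290,195),(374,195)]),[.177,.177,.121,.121]))
```

```text
[ 0.5899  0.2101 -7.8561  1.0164] hinge [0.6395 0.2033] label [0.5246 0.2191]
[[0.52035884 0.22072361 0.041     ]]
[[0.55201275 0.18914755 0.177     ]
 [0.55330156 0.24247035 0.177     ]
 [0.53243561 0.1932662  0.121     ]
 [0.53377317 0.24859375 0.121     ]]
```

Scanner is over the left label within a few mm in both views. Holding still.

>>> play_rows:
  increments: "0 0 0 0 0 1 20;0 0 0 0 0 1 20;0 0 0 0 0 1 20;0 0 0 0 0 1 20;0 0 0 0 0 1 20;0 0 0 0 0 1 20;0 0 0 0 0 1 20;0 0 0 0 0 1 20;0 0 0 0 0 1 20;0 0 0 0 0 1 20;0 0 0 0 0 1 20;0 0 0 0 0 1 20"

```text
time_s: 34.35
ee_pos: [0.4499, 0.217, 0.1622]
eef_rot: [[1.0, 0.002, 0.001], [0.002, -1.0, 0.004], [0.001, -0.004, -1.0]]
ft_force: [-0.8, 0.4, -2.4]
gripper_width: 0.028
```

>>> play_rows:
  increments: "0 0 0 0 0 0 20;0 0 0 0 0 0 20;0 0 0 0 0 0 20;0 0 0 0 0 0 20;0 0 0 0 0 0 20;0 0 0 0 0 0 20;0 0 0 0 0 0 20;0 0 0 0 0 0 20;0 0 0 0 0 0 20;0 0 0 0 0 0 20;0 0 0 0 0 0 20;0 0 0 0 0 0 20"

```text
time_s: 35.85
ee_pos: [0.45, 0.217, 0.1622]
eef_rot: [[1.0, 0.002, 0.001], [0.002, -1.0, 0.004], [0.001, -0.004, -1.0]]
ft_force: [-0.3, 0.2, -2.9]
gripper_width: 0.0278
```

Run:
```python
from h import *
st()
im=get_image("scene");crop("scene",180,170,90,70,8,"s21.png",im)
im=get_image("top");crop("top",230,135,200,90,4,"t21.png",im)
cv2.imwrite("pics/w21.png",cv2.resize(get_image("wrist")[:,:,::-1],None,fx=1.5,fy=1.5))
inc((.442,.007,.20),0);inc((.442,.007,.162),0)
```

```text
t 35.85 pos [0.45   0.217  0.1622] yaw 0.1 F [-0.3  0.2 -2.9] w 0.0278 q [ 22. -11.  94.   0.  96. 112.]
inc [-0.2 -0.1  0.1] [ -8.4 209.9 -38.7] dist 214
inc [-0.2 -0.1  0.1] [ -8.4 210.   -0.7] dist 210
```

View pics/t21.png

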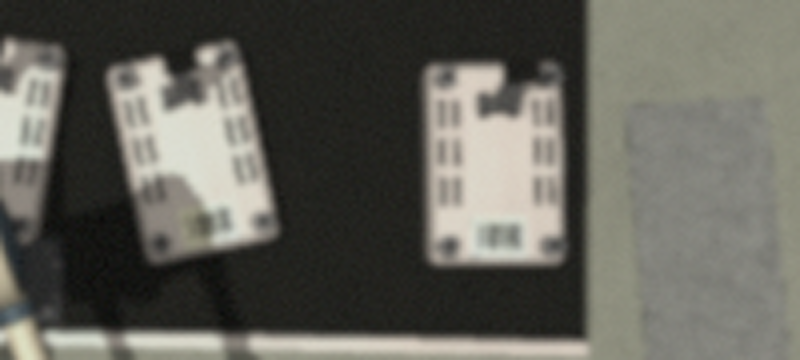

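View pics/w21.png

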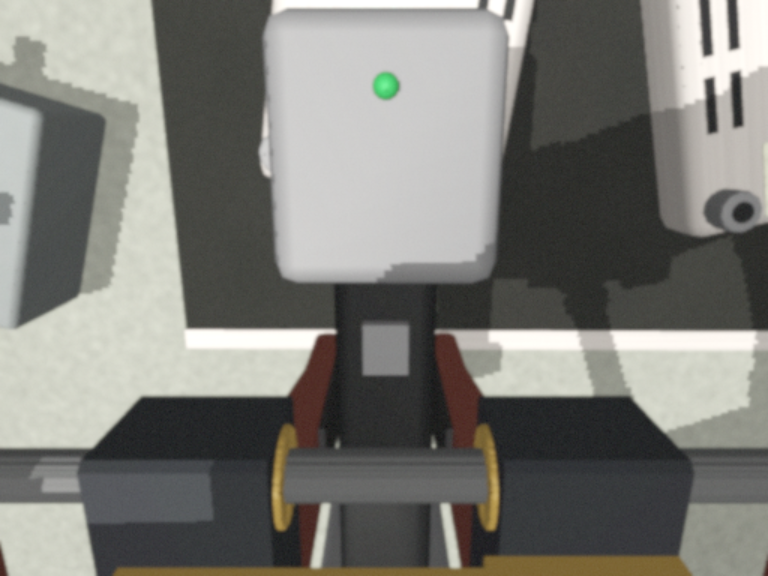

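>>> play_rows:
  increments: "0 0 0 0 0 -40 20;-0.2 0 0 -4 60 -60 20;-0.2 0 0 -8 120 -60 20;-0.2 0 0 -8 175 -60 20;-0.2 0 0 -8 210 -50 20;-0.2 0 0 -8 210 -20 20;-0.2 0 0 -8 210 0 20;-0.2 0 0 -8 210 0 20;-0.2 0 0 -8 210 0 20;-0.2 0 0 -8 210 0 20;-0.2 0 0 -8 210 0 20"

```text
time_s: 37.38
ee_pos: [0.4427, 0.0072, 0.1622]
eef_rot: [[1.0, 0.003, 0.002], [0.003, -1.0, 0.0], [0.002, -0.0, -1.0]]
ft_force: [0.5, -0.4, -1.2]
gripper_width: 0.0277
```

Run:
```python
from h import *
st()
im=get_image("scene");crop("scene",190,140,90,100,6,"s22.png",im)
print((w2p("scene",[(.511,.007,.121),(.511,.007,.041)])-[190,140])*6)
im=get_image("top");crop("top",230,135,200,90,4,"t22.png",im)
```

```text
t 37.38 pos [0.4427 0.0072 0.1622] yaw 0.2 F [ 0.5 -0.4 -1.2] w 0.0277 q [ -3. -20. 102.   0.  98.  86.]
[[186.77405708 210.63873111]
 [192.43659606 312.8330125 ]]
```

View pics/s22.png

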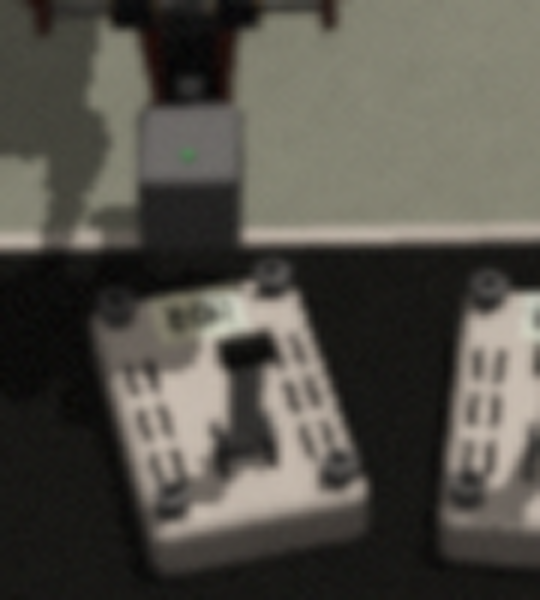

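View pics/t22.png

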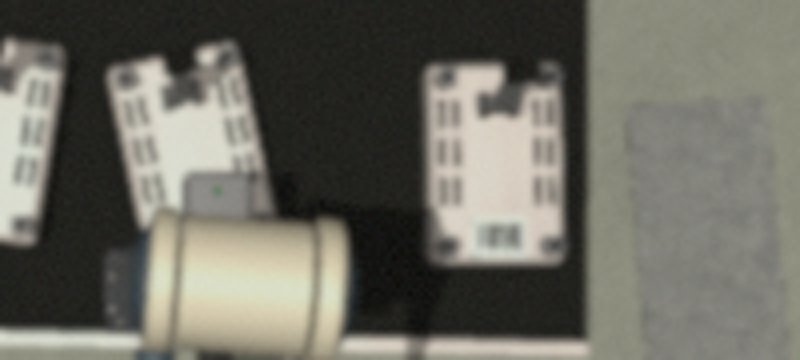

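>>> play_rows:
  increments: "0 0 0 0 -2 0 20;0 0 0 0 -2 0 20;0 0 0 0 -2 0 20;0 0 0 0 -2 0 20;0 0 0 0 -2 0 20;0 0 0 0 -2 0 20;0 0 0 0 -2 0 20;0 0 0 0 -2 0 20;0 0 0 0 -2 0 20;0 0 0 0 -2 0 20;0 0 0 0 -2 0 20;0 0 0 0 -2 0 20"

```text
time_s: 38.98
ee_pos: [0.4426, 0.0091, 0.1618]
eef_rot: [[1.0, 0.002, 0.002], [0.002, -1.0, 0.001], [0.002, -0.001, -1.0]]
ft_force: [-0.5, -0.6, -2.3]
gripper_width: 0.028
```

>>> play_rows:
  increments: "0 0 0 0 0 0 20;0 0 0 0 0 0 20;0 0 0 0 0 0 20;0 0 0 0 0 0 20;0 0 0 0 0 0 20;0 0 0 0 0 0 20;0 0 0 0 0 0 20;0 0 0 0 0 0 20;0 0 0 0 0 0 20;0 0 0 0 0 0 20;0 0 0 0 0 0 20;0 0 0 0 0 0 20"

```text
time_s: 40.48
ee_pos: [0.4426, 0.0091, 0.1618]
eef_rot: [[1.0, 0.002, 0.002], [0.002, -1.0, 0.0], [0.002, -0.0, -1.0]]
ft_force: [-1.3, -0.2, -2.8]
gripper_width: 0.0278
```

Run:
```python
from h import *
st()
im=get_image("top");crop("top",230,135,200,90,4,"t23.png",im)
inc((.4345,-.2495,.162),0)
```

```text
t 40.48 pos [0.4426 0.0091 0.1618] yaw 0.1 F [-1.3 -0.2 -2.8] w 0.0278 q [ -3. -20. 102.   0.  98.  87.]
inc [-0.  -0.1  0.1] [ -8.7 258.6  -0.3] dist 259
```

View pics/t23.png

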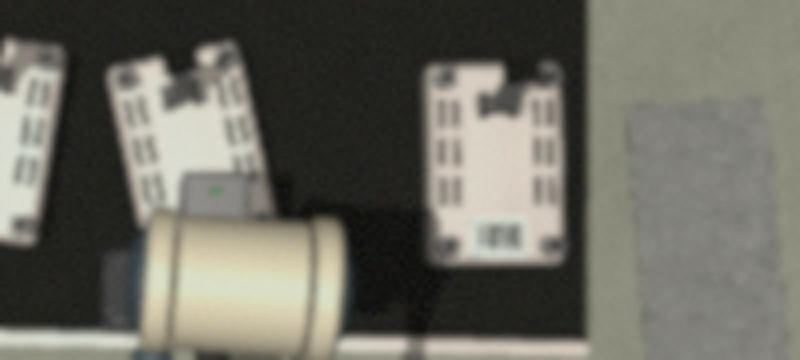

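>>> play_rows:
  increments: "0 0 0 0 0 -40 20;0 0 0 -4 60 -60 20;0 0 0 -8 120 -60 20;0 0 0 -8 180 -60 20;0 0 0 -8 230 -60 20;0 0 0 -8 260 -45 20;0 0 0 -8 260 -15 20;0 0 0 -8 260 0 20;0 0 0 -8 260 0 20;0 0 0 -8 260 0 20;0 0 0 -8 260 0 20;0 0 0 -8 260 0 20"

```text
time_s: 42.02
ee_pos: [0.4356, -0.2509, 0.1627]
eef_rot: [[1.0, 0.003, 0.003], [0.003, -1.0, -0.0], [0.003, 0.0, -1.0]]
ft_force: [-0.9, -1.0, -2.0]
gripper_width: 0.0278
```

Run:
```python
from h import *
st()
im=get_image("scene");crop("scene",100,140,90,100,6,"s24.png",im)
print((w2p("scene",[(.5035,-.251,.121),(.5035,-.251,.041)])-[100,140])*6)
im=get_image("top");crop("top",230,135,200,90,4,"t24.png",im)
```

```text
t 42.02 pos [ 0.4356 -0.2509  0.1627] yaw 0.2 F [-0.9 -1.  -2. ] w 0.0278 q [-34. -10.  94.   0.  96.  56.]
[[260.85959575 209.08852642]
 [283.45997546 311.28236526]]
```

View pics/s24.png

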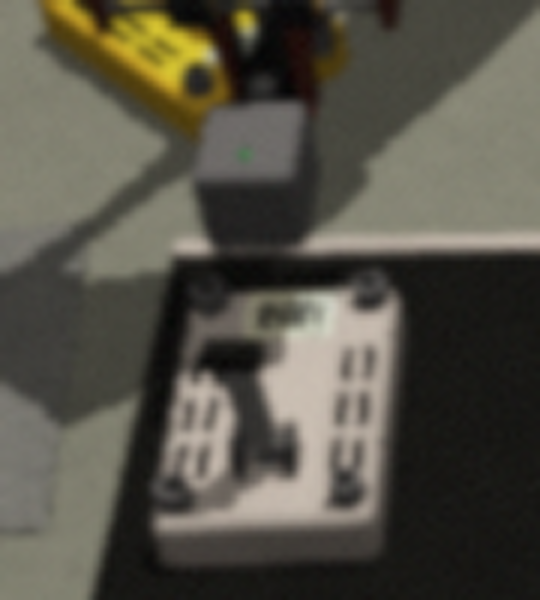

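View pics/t24.png

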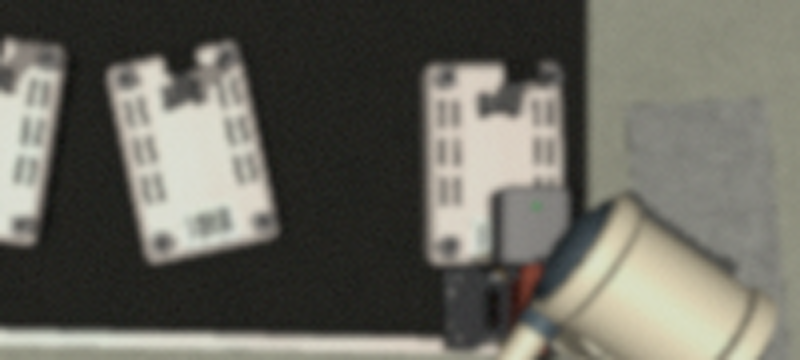

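>>> play_rows:
  increments: "0 0 0 0 -2 0 20;0 0 0 0 -2 0 20;0 0 0 0 -2 0 20;0 0 0 0 -2 0 20;0 0 0 0 -2 0 20;0 0 0 0 -2 0 20;0 0 0 0 -2 0 20;0 0 0 0 -2 0 20;0 0 0 0 -2 0 20;0 0 0 0 -2 0 20;0 0 0 0 -2 0 20;0 0 0 0 -2 0 20"

```text
time_s: 43.62
ee_pos: [0.4354, -0.2489, 0.1622]
eef_rot: [[1.0, 0.003, 0.002], [0.003, -1.0, -0.0], [0.002, 0.0, -1.0]]
ft_force: [-0.2, 0.0, -2.4]
gripper_width: 0.0274
```

>>> play_rows:
  increments: "0 0 0 0 0 0 20;0 0 0 0 0 0 20;0 0 0 0 0 0 20;0 0 0 0 0 0 20;0 0 0 0 0 0 20;0 0 0 0 0 0 20;0 0 0 0 0 0 20;0 0 0 0 0 0 20;0 0 0 0 0 0 20;0 0 0 0 0 0 20;0 0 0 0 0 0 20;0 0 0 0 0 0 20"

```text
time_s: 45.12
ee_pos: [0.4354, -0.2489, 0.1621]
eef_rot: [[1.0, 0.003, 0.002], [0.003, -1.0, 0.0], [0.002, -0.0, -1.0]]
ft_force: [-0.3, 0.5, -3.0]
gripper_width: 0.0275
```

Run:
```python
from h import *
st()
# scanner mid at -61 from head => 7 mm ahead of grip; mat centre (.5085,-.4505) yaw 4.4
inc((.504,-.451,.26),4.2)
```

```text
t 45.12 pos [ 0.4354 -0.2489  0.1621] yaw 0.1 F [-0.3  0.5 -3. ] w 0.0275 q [-34. -10.  94.   0.  96.  56.]
inc [ 0.  -0.1 -4.1] [ 68.3 202.3 -97.7] dist 235
```

>>> play_rows:
  increments: "0 0 0 0 0 -50 20;0 -0.1 -4.1 10 30 -98 20;0 -0.1 -4.1 25 80 -98 20;0 -0.1 -4.1 45 130 -98 20;0 -0.1 -4.1 60 175 -98 20;0 -0.1 -4.1 68 202 -98 20;0 -0.1 -4.1 68 202 -98 20;0 -0.1 -4.1 68 202 -98 20;0 -0.1 -4.1 68 202 -98 20"

```text
time_s: 46.25
ee_pos: [0.5037, -0.4498, 0.2611]
eef_rot: [[0.997, 0.075, 0.001], [0.075, -0.997, -0.0], [0.001, 0.001, -1.0]]
ft_force: [0.3, -0.2, -1.9]
gripper_width: 0.0276
```

Run:
```python
from h import *
st()
cv2.imwrite("pics/w25.png",cv2.resize(get_image("wrist")[:,:,::-1],None,fx=1.5,fy=1.5))
inc((.504,-.451,.0435),4.2)
```

```text
t 46.25 pos [ 0.5037 -0.4498  0.2611] yaw 4.3 F [ 0.3 -0.2 -1.9] w 0.0276 q [-45.  17.  55.   0. 107.  41.]
inc [ 0.  -0.1  0.1] [-1.000e-01  1.000e+00  2.177e+02] dist 218
```

View pics/w25.png

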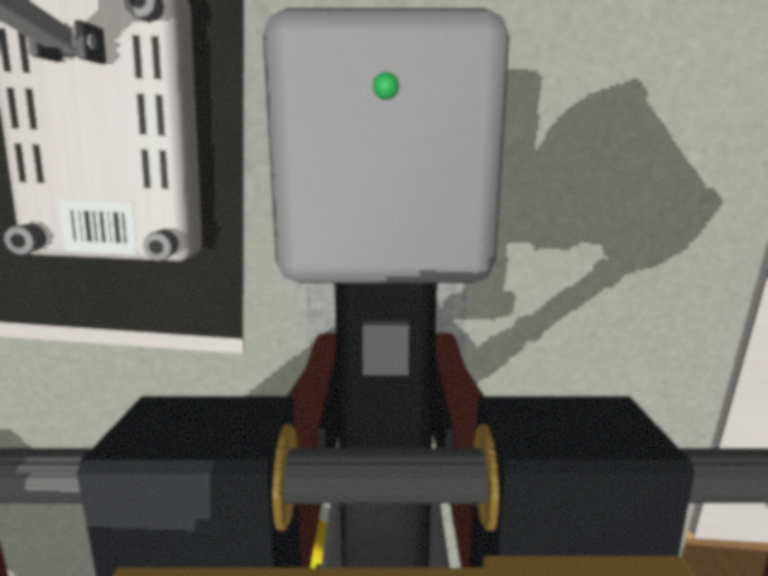

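>>> play_rows:
  increments: "0 -0.1 0.1 0 1 55 20;0 -0.1 0.1 0 1 110 20;0 -0.1 0.1 0 1 160 20;0 -0.1 0.1 0 1 195 20;0 -0.1 0.1 0 1 208 20;0 -0.1 0.1 0 1 213 20;0 -0.1 0.1 0 1 217 20;0 -0.1 0.1 0 1 217 20;0 -0.1 0.1 0 1 217 20;0 -0.1 0.1 0 1 217 20"

```text
time_s: 47.55
ee_pos: [0.5043, -0.4512, 0.0449]
eef_rot: [[0.997, 0.073, 0.0], [0.073, -0.997, -0.001], [0.0, 0.001, -1.0]]
ft_force: [-0.4, 0.2, -2.7]
gripper_width: 0.0281
```

Run:
```python
from h import *
st()
```

```text
t 47.55 pos [ 0.5043 -0.4512  0.0449] yaw 4.2 F [-0.4  0.2 -2.7] w 0.0281 q [-45.  20.  75.  -0.  86.  41.]
```

Not in contact yet (the weight is still on the wrist). Lowering the last 2 mm.

>>> play_rows:
  increments: "0 0 0 0 0 1 20;0 0 0 0 0 2.2 20;0 0 0 0 0 2.2 20;0 0 0 0 0 2.2 20"

```text
time_s: 48.05
ee_pos: [0.5044, -0.4514, 0.0433]
eef_rot: [[0.997, 0.073, 0.001], [0.073, -0.997, -0.002], [0.001, 0.002, -1.0]]
ft_force: [-0.9, 1.1, 3.0]
gripper_width: 0.0279
```

Contact. Opening and rising.

>>> play_rows:
  increments: "0 0 0 0 0 0 60;0 0 0 0 0 0 60;0 0 0 0 0 0 60;0 0 0 0 0 0 60;0 0 0 0 0 -40 60;0 0 0 0 0 -100 60;0 0 0 0 0 -160 60;0 0 0 0 0 -180 60;0 0 0 0 0 -180 60"

```text
time_s: 49.18
ee_pos: [0.5049, -0.4516, 0.2261]
eef_rot: [[0.997, 0.073, 0.004], [0.073, -0.997, -0.005], [0.004, 0.006, -1.0]]
ft_force: [-0.2, 0.4, -1.1]
gripper_width: 0.053
```

Run:
```python
from h import *
st()
cv2.imwrite("pics/w26.png",cv2.resize(get_image("wrist")[:,:,::-1],None,fx=1.5,fy=1.5))
inc((.495,.438,.23),30)
```

```text
t 49.17 pos [ 0.5049 -0.4516  0.2261] yaw 4.2 F [-0.2  0.4 -1.1] w 0.053 q [-45.  17.  59.  -0. 103.  41.]
inc [  0.2  -0.  -25.8] [  55.6 -887.4   -8.9] dist 889
```

View pics/w26.png

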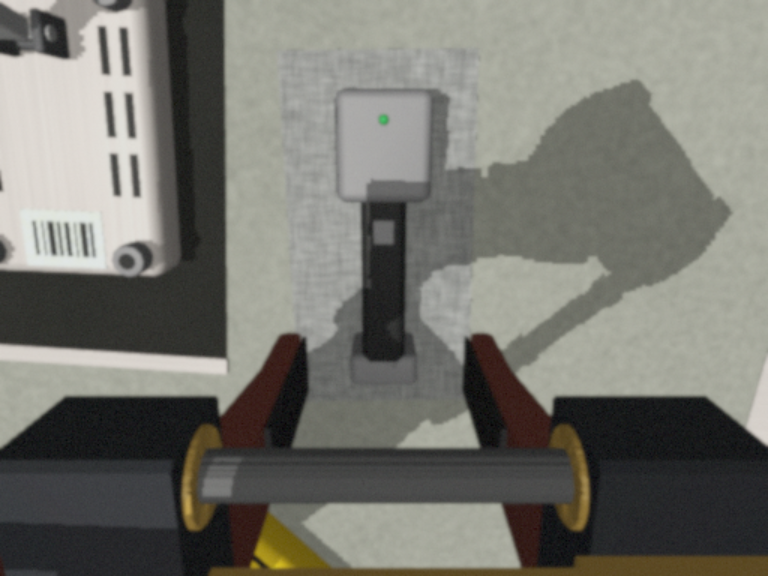

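Scanner stands on its mat with margin all round (mat rows 48–400, scanner rows 88–382). Back to the isolator, tool aligned with the handle (yaw 73.5°).

Run:
```python
from h import *
inc((.495,.438,.23),73.5)
```

```text
inc [  0.2   0.  -69.3] [  55.6 -887.4   -8.9] dist 889
```

>>> play_rows:
  increments: "0 0 -10 4 -60 -9 40;0 0 -69 56 -887 -9 40;0 0 -69 56 -887 -9 40;0 0 -69 56 -887 -9 40;0 0 -69 56 -887 -9 40;0 0 -69 56 -887 -9 40;0 0 -69 56 -887 -9 40;0 0 -69 56 -887 -9 40;0 0 -69 56 -887 -9 40;0 0 -69 56 -887 -9 40;0 0 -69 56 -887 -9 40;0 0 -69 56 -887 -9 40"

```text
time_s: 50.72
ee_pos: [0.4958, 0.2982, 0.2275]
eef_rot: [[0.289, 0.957, -0.002], [0.957, -0.289, -0.005], [-0.005, -0.001, -1.0]]
ft_force: [0.5, -0.6, -0.1]
gripper_width: 0.0355
```

Run:
```python
from h import *
st();inc((.495,.438,.21),73.5)
```

```text
t 50.73 pos [0.4958 0.2982 0.2275] yaw 73.2 F [ 0.5 -0.6 -0.1] w 0.0355 q [ 28.   2.  76.  -0. 102.  45.]
inc [-0.   0.3 -0.3] [133.7 -41.2  16.8] dist 141
```

>>> play_rows:
  increments: "0 0.3 -0.3 60 -20 10 40;0 0.3 -0.3 110 -35 17 40;0 0.3 -0.3 134 -41 17 40;0 0.3 -0.3 134 -41 17 40;0 0.3 -0.3 134 -41 17 40"

```text
time_s: 51.35
ee_pos: [0.4952, 0.4372, 0.2083]
eef_rot: [[0.285, 0.959, -0.002], [0.959, -0.285, -0.002], [-0.002, -0.002, -1.0]]
ft_force: [0.0, -0.5, -0.0]
gripper_width: 0.0354
```

Run:
```python
from h import *
st();inc((.495,.438,.101),73.5)
crop("wrist",150,90,200,150,4,"w27.png")
```

```text
t 51.35 pos [0.4952 0.4372 0.2083] yaw 73.5 F [ 0.  -0.5 -0. ] w 0.0354 q [ 38.  15.  64.   0. 101.  55.]
inc [-0.1  0.1 -0. ] [  1.   -0.2 107.3] dist 107
```

View pics/w27.png

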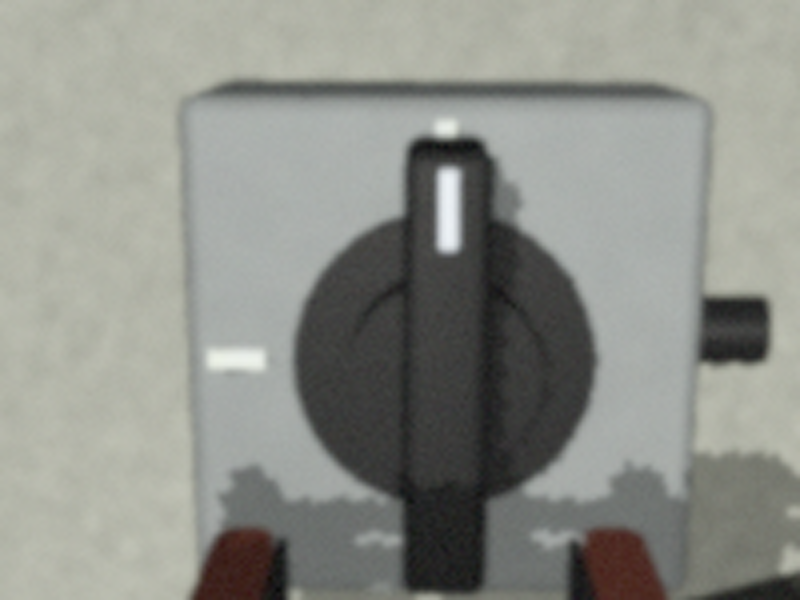

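Handle confirmed on, white end at the far tick. The axis is about 3.5 mm towards the tool's +y, so I'll correct that and grip.

>>> play_rows:
  increments: "0 0.1 0 1 3.5 50 40;0 0.1 0 1 3.5 90 40;0 0.1 0 1 3.5 107.5 40;0 0.1 0 1 3.5 107.5 40;0 0.1 0 1 3.5 107.5 40;0 0.1 0 1 3.5 107.5 5;0 0.1 0 1 3.5 107.5 5;0 0.1 0 1 3.5 107.5 5;0 0.1 0 1 3.5 107.5 5;0 0.1 0 1 3.5 107.5 5"
  grip_force: 60

```text
time_s: 52.65
ee_pos: [0.4985, 0.437, 0.1018]
eef_rot: [[0.285, 0.959, -0.001], [0.959, -0.285, 0.001], [0.001, -0.002, -1.0]]
ft_force: [-4.0, -0.2, 2.9]
gripper_width: 0.0157
```

>>> play_rows:
  increments: "0 0 -8 0 0 0 5;0 0 -16 0 0 0 5;0 0 -24 0 0 0 5;0 0 -32 0 0 0 5;0 0 -40 0 0 0 5;0 0 -48 0 0 0 5;0 0 -56 0 0 0 5;0 0 -64 0 0 0 5;0 0 -72 0 0 0 5;0 0 -80 0 0 0 5"

```text
time_s: 53.9
ee_pos: [0.5018, 0.4344, 0.1027]
eef_rot: [[-0.891, 0.453, 0.003], [0.453, 0.891, -0.001], [-0.003, 0.0, -1.0]]
ft_force: [10.8, -1.0, 3.3]
gripper_width: 0.0329
```

Run:
```python
from h import *
st();print(robot.read_state()["wrist_torque"])
cv2.imwrite("pics/w28.png",cv2.resize(get_image("wrist")[:,:,::-1],None,fx=1.5,fy=1.5))
```

```text
t 53.9 pos [0.5018 0.4344 0.1027] yaw 153.0 F [10.8 -1.   3.3] w 0.0329 q [ 38.  16.  73.  -0.  91. -25.]
[-1.50479502  0.14925405 -5.17368604]
```

View pics/w28.png

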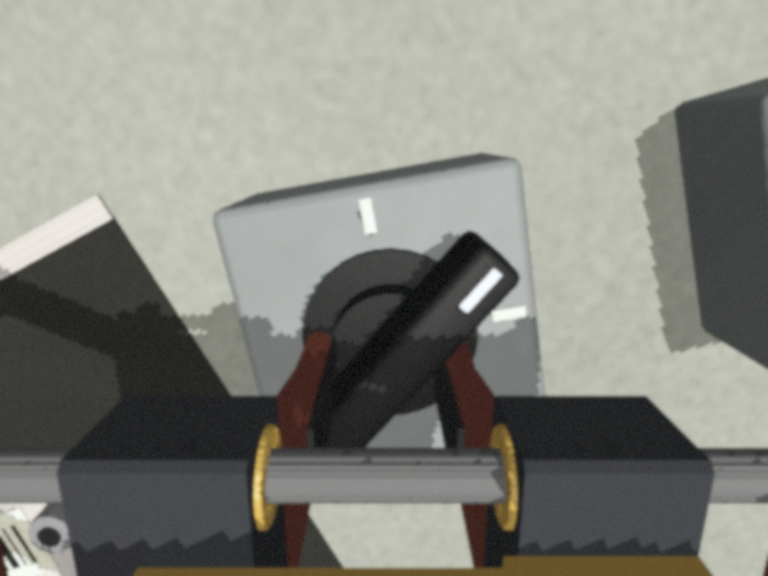

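>>> play_rows:
  increments: "0 0 -8 0 0 0 5;0 0 -16 0 0 0 5;0 0 -24 0 0 0 5;0 0 -32 0 0 0 5;0 0 -40 0 0 0 5;0 0 -46 0 0 0 5;0 0 -46 0 0 0 5"

```text
time_s: 54.82
ee_pos: [0.5189, 0.4302, 0.1046]
eef_rot: [[-0.946, -0.322, 0.038], [-0.322, 0.947, 0.0], [-0.036, -0.012, -0.999]]
ft_force: [55.7, -2.2, -14.5]
gripper_width: 0.0309
```

Run:
```python
from h import *
st();print(robot.read_state()["wrist_torque"])
cv2.imwrite("pics/w29.png",cv2.resize(get_image("wrist")[:,:,::-1],None,fx=1.5,fy=1.5))
```

```text
t 54.83 pos [0.5189 0.4302 0.1046] yaw -161.2 F [ 55.7  -2.2 -14.5] w 0.0309 q [ 37.  16.  73.  -1.  89. -71.]
[-0.23095726 -9.57590383 -0.22383133]
```

View pics/w29.png

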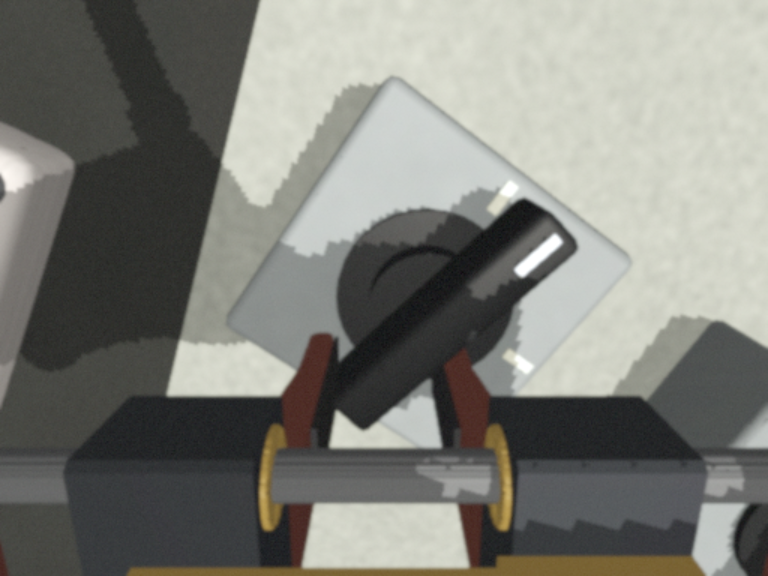

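The grip slid along the bar and side force rose to 56 N, so I'll let go, rise and look.

>>> play_rows:
  increments: "0 0 0 0 0 0 70;0 0 0 0 0 0 70;0 0 0 0 0 0 70;0 0 0 0 0 -60 70;0 0 0 0 0 -110 60;0 0 0 0 0 -110 60"

```text
time_s: 55.62
ee_pos: [0.5149, 0.432, 0.2213]
eef_rot: [[-0.945, -0.323, 0.046], [-0.323, 0.946, 0.006], [-0.045, -0.009, -0.999]]
ft_force: [0.0, -0.5, -0.0]
gripper_width: 0.0526
```

Run:
```python
from h import *
st()
cv2.imwrite("pics/w30.png",cv2.resize(get_image("wrist")[:,:,::-1],None,fx=1.5,fy=1.5))
```

```text
t 55.62 pos [0.5149 0.432  0.2213] yaw -161.1 F [ 0.  -0.5 -0. ] w 0.0526 q [ 38.  14.  63.  -1. 100. -71.]
```

View pics/w30.png

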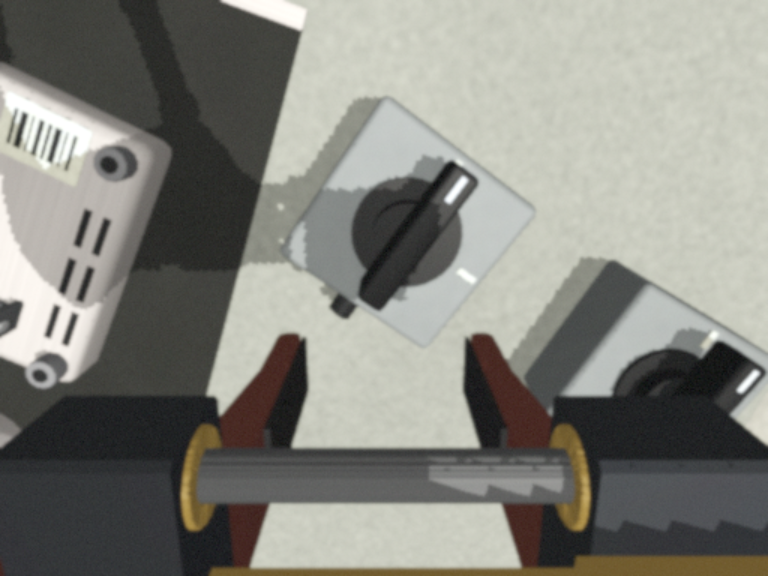

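Once free, the handle snapped to the off tick. I'll align above it to confirm.

Run:
```python
from h import *
inc((.498,.437,.23),163.5)
```

```text
inc [ 0.1  2.4 35.3] [ 13.2  10.4 -13.1] dist 21
```

>>> play_rows:
  increments: "0 2.4 35.3 13 10.5 -13 60;0 2.4 35.3 13 10.5 -13 60;0 2.4 35.3 13 10.5 -13 60;0 2.4 35.3 13 10.5 -13 60;0 2.4 35.3 13 10.5 -13 60"

```text
time_s: 56.3
ee_pos: [0.4973, 0.4371, 0.2274]
eef_rot: [[-0.959, 0.282, -0.003], [0.282, 0.959, 0.0], [0.003, -0.001, -1.0]]
ft_force: [-0.1, -0.5, -0.6]
gripper_width: 0.0527
```

Run:
```python
from h import *
st()
crop("wrist",150,70,200,150,4,"w31.png")
cv2.imwrite("pics/s31.png",cv2.resize(get_image("scene")[:,:,::-1],None,fx=1.5,fy=1.5))
```

```text
t 56.3 pos [0.4973 0.4371 0.2274] yaw 163.6 F [-0.1 -0.5 -0.6] w 0.0527 q [ 38.  15.  62.   0. 103. -35.]
```

View pics/w31.png

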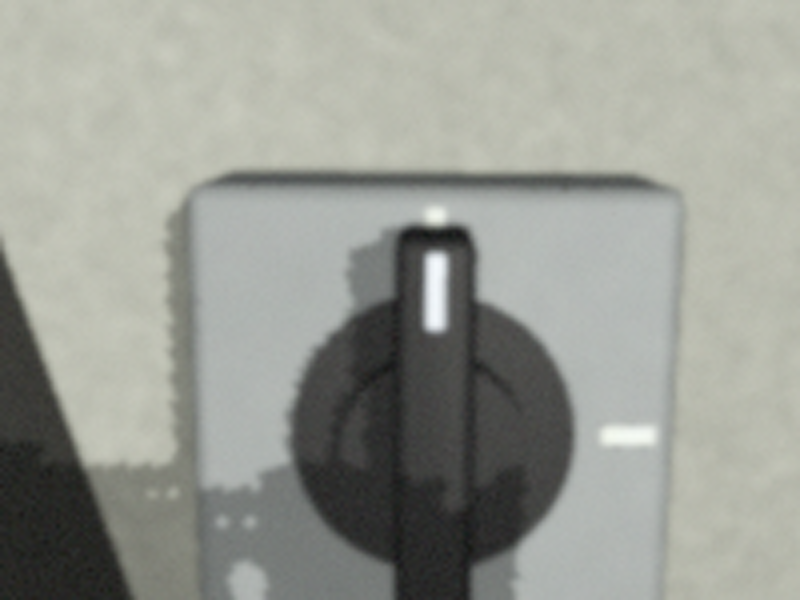

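View pics/s31.png

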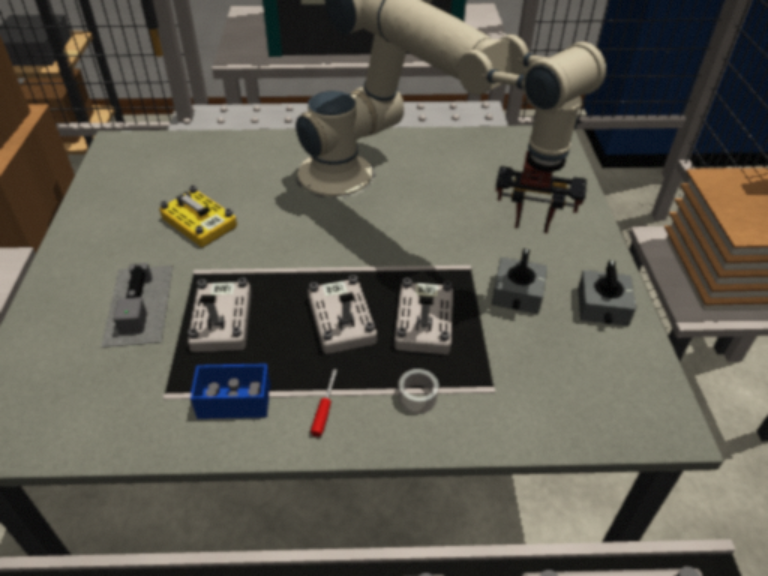

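Isolator is off, all braces are out and the scanner is on its mat. One last top check, then I'll hand in.

Run:
```python
from h import *
crop("top",200,90,240,150,3,"t32.png")
st()
```

```text
t 56.45 pos [0.4977 0.4372 0.2287] yaw 163.6 F [1.4 0.2 0.4] w 0.0528 q [ 38.  15.  62.   0. 103. -35.]
```

View pics/t32.png

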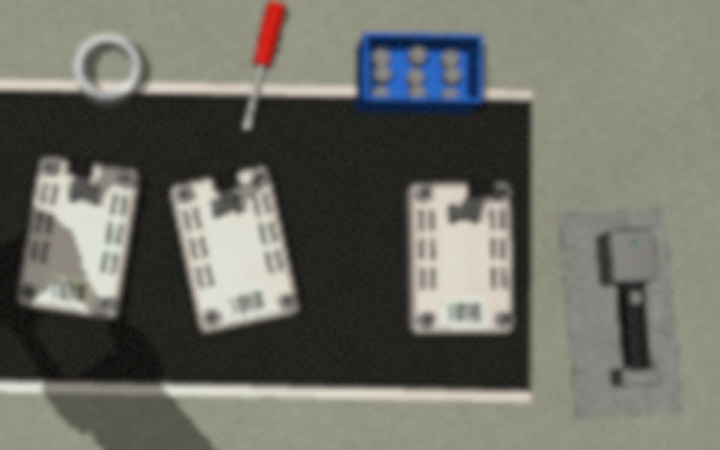

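```bash
python3 -c "
from rig import robot
print(robot.finish_job())"
```

```text
the job is handed in; nothing more can be done
None
```

The job is done and handed in at about 56 s.

- **What I did:** I swung up all three braces and turned the right-hand isolator on. I then read left, middle and right with the scanner about 8 cm up, each held about 3 s. After that I stood the scanner back on its mat and turned the isolator off.
- **Last checks:** The braces lean on their end stops, the handle is at the off tick, and the scanner is upright with mat showing all round. The bystanders and the yellow plate look unmoved.
- **Things that went wrong:**
  - The first try at "on" slipped at 25 N grip, so I repeated it at 60 N.
  - On turning off, the grip slid along the bar and the wrist force reached about 56 N. The handle snapped to off by itself when I let go.
  - My push moved the right plate about 1 cm.
  - The left plate was knocked about 25 mm before its reading, so I measured it again.
- **Not confirmed:** I saw no sign of whether the readings registered. For the labels' y position, the scene camera differed from the other views by 3 to 8 mm. That is within the 20 mm tolerance.

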